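Cull misshapen brackets at the electronics bench

TASK

Inspect the batch of aluminium angle brackets on the black mat: a sound one has a full-length foot and a whole, full-height flange square to it. Slide the shutter of the grey reject cassette fully open, put every misshapen bracket (bent, cut short or chipped) into its well, leaving the sound ones on the mat, and slide the shutter fully shut again. Then log the batch: swing the batch counter's lever right to its stop and let it spring back; leave the other things on the bench as they are.

Things in the scene. Friction and masses are not known exactly. Their poses are not given: they have to be found in the camera images.
- mat: Fixed black rubber inspection mat, 400 (x) x 330 (y) x 3 mm, origin at its underside centre; its top is at z 3 mm. The brackets start on it. It lies at slightly different places and yaws.
- cassette: Fixed grey steel reject cassette, 100 mm high; origin under the centre of its open-topped well, which is 140 (x) x 170 (y) mm inside, walls 5 mm, floor 5 mm thick. Behind the well (local x 70 to 230 mm) is a closed housing of the same height and 180 mm width. It may be on the left or the right of the mat.
- well_floor (a point): Centre of the well's inner floor (5 mm up), axes as the cassette's.
- shutter (a joint): Travel of the cassette's flat aluminium shutter along the cassette's local +x (away from the robot), m: 0 fully shut, 0.14 at its open stop. The shutter lies on top of the cassette (top face 104.5 mm up, 148 x 168 mm); shut it covers the well, open it lies over the rear housing. It starts shut or ajar by up to 12 mm; light friction, stays where left.
- shutter_grip (a point): Centre of the shutter's upright black grip bar, 12 mm thick along the slide (cassette x), 50 mm wide (y), 24 mm tall, top 128.5 mm above the bench; moves with the shutter. Shut, it is at cassette x -56 mm; open at +84 mm.
- counter: Fixed white bench counter, housing 90 (x) x 120 (y) x 70 mm on a 110 x 140 mm base plate, digit drums on top at its rear; origin under its centre. It stands on the other side of the mat from the cassette.
- lever (a joint): Angle of the counter's sprung lever, rad: 0 at rest, 1.0 at its stop. It turns about a vertical axis, counter-clockwise seen from above as the value grows; the spring returns it (about 1 N at the pin at rest, 1.5 N at the stop).
- lever_grip (a point): Upright black pin on the lever's end, 12 mm diameter, 62 mm from the pivot axis; this point is 97 mm above the bench, the pin's top at 110 mm, the arm's top at 79 mm. At rest it stands, seen from the pivot, 0.5 rad off the counter's -x direction towards its +y; at the stop 0.5 rad off -x towards -y.
- lever_pivot (a point): Point on the lever's vertical turning axis, at the same height as lever_grip (counter local x -18 mm, y 0).
- splayed: Bracket of plain aluminium, origin at the underside centre of a standard 44 x 26 mm foot, local x along the foot, z up when it stands on its foot. MISSHAPEN: flange (35 mm long, 8 mm thick) bent outwards 40 degrees, leaning to -x beyond the foot's end; its top about 34 mm up, reaching x -44 mm.
- folded: Bracket of plain aluminium, origin at the underside centre of a standard 44 x 26 mm foot, local x along the foot, z up when it stands on its foot. MISSHAPEN: flange (35 mm long, 8 mm thick) bent inwards 40 degrees, leaning over the foot; its top about 34 mm up, reaching x +8 mm.
- stub_flange: Bracket of plain aluminium, origin at the underside centre of a standard 44 x 26 mm foot, local x along the foot, z up when it stands on its foot. MISSHAPEN: flange cut short, its top only 18 mm up instead of 40; else like a sound one.
- stub_foot: Bracket of plain aluminium, origin at the underside centre of a standard 44 x 26 mm foot, local x along the foot, z up when it stands on its foot. MISSHAPEN: foot cut short to 22 mm (x -22..0); flange like a sound one's.
- chipped: Bracket of plain aluminium, origin at the underside centre of a standard 44 x 26 mm foot, local x along the foot, z up when it stands on its foot. MISSHAPEN: flange with a corner missing: full 26 mm wide up to z 20 mm, above that only y -13..-2 up to 40 mm; else like a sound one.
- sound_a: Bracket of plain aluminium, origin at the underside centre of a standard 44 x 26 mm foot, local x along the foot, z up when it stands on its foot. SOUND. Foot 44 x 26 x 8 mm (x -22..22, y -13..13, z 0..8); square upright flange 8 mm thick, 26 mm wide at the foot's -x end (x -22..-14), its top 40 mm up.
- sound_b: Bracket of plain aluminium, origin at the underside centre of a standard 44 x 26 mm foot, local x along the foot, z up when it stands on its foot. SOUND. Foot 44 x 26 x 8 mm (x -22..22, y -13..13, z 0..8); square upright flange 8 mm thick, 26 mm wide at the foot's -x end (x -22..-14), its top 40 mm up.
- sound_c: Bracket of plain aluminium, origin at the underside centre of a standard 44 x 26 mm foot, local x along the foot, z up when it stands on its foot. SOUND. Foot 44 x 26 x 8 mm (x -22..22, y -13..13, z 0..8); square upright flange 8 mm thick, 26 mm wide at the foot's -x end (x -22..-14), its top 40 mm up.
- spool: Bystander: small grey wire spool, diameter 42 mm, 30 mm high, among the brackets on the mat; origin at its underside centre.
- transformer: Bystander: small transformer, about 46 x 42 x 30 mm, on the rear of the mat; origin at its underside centre.
- circuit_board: Bystander: green board 60 x 90 mm, up to 16 mm high, on the rear of the mat; origin at its underside centre.
- flux_bottle: Bystander: bottle, diameter 40 mm, 90 mm high, near the robot, in front of the equipment; origin at its underside centre.
- screwdriver: Bystander: screwdriver 160 mm long, near the robot, in front of the equipment; origin at its underside centre.
- screw_cup: Bystander: steel cup, diameter 60 mm, 35 mm high, near the robot, in front of the equipment; origin at its underside centre.
There are look-alikes about, which are no part of the job. Leave any brown or orange look-alike of the stub_flange alone.

How it is judged:
On the way, in this order (a step that is already met when the one before it is completed fails the run):
1. the shutter is slid fully open (within 5 mm of its stop) (value of joint shutter above 0.135 m), for 0.2 s.
2. every misshapen bracket is in the cassette's well (x of splayed in the frame of well_floor between -0.075 and 0.075 m and y of splayed in the frame of well_floor between -0.09 and 0.09 m and z of each of splayed, folded, stub_flange, stub_foot, chipped in the frame of well_floor below 0.09 m and x of folded in the frame of well_floor between -0.075 and 0.075 m and y of folded in the frame of well_floor between -0.09 and 0.09 m and x of stub_flange in the frame of well_floor between -0.075 and 0.075 m and y of stub_flange in the frame of well_floor between -0.09 and 0.09 m and x of stub_foot in the frame of well_floor between -0.075 and 0.075 m and y of stub_foot in the frame of well_floor between -0.09 and 0.09 m and x of chipped in the frame of well_floor between -0.075 and 0.075 m and y of chipped in the frame of well_floor between -0.09 and 0.09 m), for 0.2 s.
3. the shutter is fully shut (within 6 mm) over the misshapen brackets (all of step 2 and value of joint shutter below 0.006 m), for 0.2 s.
4. the counter's lever is swung to its stop (beyond 0.93 of 1.0 rad) (value of joint lever above 0.93 rad), for 0.05 s.
5. the lever is let spring back to rest (below 0.08 rad) (value of joint lever below 0.08 rad), for 0.1 s.
At the end, for the whole second after the job is handed in: Every misshapen bracket present is inside the cassette's well, the shutter shut within 6 mm, every sound bracket present is on the mat (origin within its outline, at most 50 mm up), and the counter's lever is back at rest (below 0.08 rad) (all of step 3 and value of joint lever below 0.08 rad and x of sound_a in the frame of mat between -0.2 and 0.2 m and y of sound_a in the frame of mat between -0.165 and 0.165 m and z of each of sound_a, sound_b, sound_c in the frame of mat below 0.05 m and x of sound_b in the frame of mat between -0.2 and 0.2 m and y of sound_b in the frame of mat between -0.165 and 0.165 m and x of sound_c in the frame of mat between -0.2 and 0.2 m and y of sound_c in the frame of mat between -0.165 and 0.165 m); the robot touches nothing.
It fails at once if a bystander (spool, transformer, circuit board, flux bottle, screwdriver, screw cup) is moved more than 50 mm (distance of any of spool, transformer, circuit_board, flux_bottle, screwdriver, screw_cup from where it was at the start of the episode above 0.05 m).
Of splayed, folded, stub_flange, stub_foot, chipped only 3 to 5 are there at a start; the rules pass over those that are not, and their reading is None.
Of sound_a, sound_b, sound_c only 2 to 3 are there at a start; the rules pass over those that are not, and their reading is None.
At some moment in a run one of splayed, folded, stub_flange, stub_foot, chipped, sound_a, sound_b, sound_c may be knocked a few centimetres aside while the robot is not near it.
Once in a run the grip may slacken for a moment while it holds something.
It also fails if it takes over 210 s, if anything falls off the work surface, if the arm or the gripper's body presses on something with over 40 N, if the wrist force passes 120 N, or if a joint passes its speed limit or range.

ROBOT

A 7-joint arm with a two-finger parallel gripper is mounted at the origin on the work surface. World frame = base frame: x ahead of the robot, y to its left, z up, the work surface at z = 0. Lengths are in m, angles in rad, forces in N, time in s.
With the tool pointing down it reaches from about 0.4 to 0.85 m from the base axis. Payload 10.4 kg.
Tool frame: the origin (TCP) lies on the centre line of the jaws, within the pads' length; the fingertips stand 22 mm ahead of it and the grasp point (between the pads) lies 3 mm ahead of it; x points along the fingers, y is the direction in which the jaws open and shut, and the axes are right-handed (so a half turn about x gives the same grasp; the last joint's range is limited). The gripper opens to 87 mm and grips with 3 to 60 N. Pads are 19 mm wide; open, the fingers measure 117 mm over their backs; the gripper's body (75 mm by 190 mm) begins 51 mm behind the grasp point.
Start: joints at [1.272, 0.332, -0.065, 1.46, 0.022, 1.35, -0.088], TCP at [0.17, -0.601, 0.245] pointing down, gripper open.
Joint ranges: [-2.6, 2.6], [-0.5, 2.12], [-1.47, 1.34], [0.16, 2.42], [-1.27, 4.41], [0.06, 2.06], [-2.6, 2.6]. Speed limits (rad/s): [2.22, 2.22, 2.79, 2.79, 3.14, 3.14, 3.14].

INTERFACE

Orientations are given as a unit quaternion [x, y, z, w].
In Python, from bench import * gives the robot as it stands.
- The arm moves only by the tool arm_command, never from a script. Its argument "targets" is one flat list of numbers, 7 for each row, row after row: the turn, a rotation vector about the tool's x, y, z in units of 45 degrees (1.0 is 45 degrees), then the shift along the tool's x, y, z in units of 25 mm (1.0 is 25 mm), then the opening, from 0 (shut) to 1 (fully open). In form: [wx, wy, wz, tx, ty, tz, fingers, wx, wy, wz, tx, ty, tz, fingers, ...]. A call has 1 to 12 rows; each row shifts and turns the pose as measured when the row begins, along the tool's axes as they then stand; what a row does not reach is not made up. A row lasts 1/12 s, in which the tool goes at most 41.7 mm and 7.16 degrees, less where a joint would pass 70% of its speed; a pose out of reach is approached as far as the arm can. A call with a number of a shift or a turn outside -1 to 1 is refused whole. A call with a gripper value outside its range is refused whole. The fingers move at their own pace and stop on an object; "newtons" is the grip in N (left out, the last holds). Time passes only in rows, so rows that do not move let the fingers close. It gives the time, the measured TCP pose, the force and the opening at its end, in the units of the state.
- read_state(): the state, without advancing time (a new reading comes with each control period).
- camera(name): name is "scene" or "top"; returns the picture (400x640x3 uint8, red, green, blue); there is no depth.
- calibration(name): a dict with "camera_matrix" (3x3 intrinsics, pixels), "R" (3x3) and "t" (3): a world point X has camera coordinates R X + t. Camera axes: x right, y down, z forward; pixel columns grow to the right and rows downward; lengths in m; the calibration is good to about 2 mm. A picture is of the moment at which its call begins. calibration takes no time and is no camera call.
- close_job(): hands the job in, once; it reports no verdict.
The state is a dict: "time": time; "joint_positions": joint angles; "joint_vel": joint speeds; "joint_torque": joint torques, N m; "ee_pos": TCP position; "eef_rot": TCP orientation; "ft_force": force on the tool from outside, world axes, zero at the start; "torque": the same for the moment, N m; "width": finger opening in m.
Only numpy, scipy, OpenCV 4.12 (cv2) and the standard library are available. Lean on these libraries where they do the work, as an engineer would, in place of code of your own. Each camera call takes 0.05 s, during which the arm holds its last target.

## Working session

There is one attempt and no reset: what is moved stays moved. The work goes in short steps, Python scripts to look and compute and a tool call to move; the robot and the scene stay as the last step left them, time stands still between calls to the robot, and variables do not carry over. Pictures are saved under pics/ and viewed, and the job is handed in when it is done.

Besides the shell and the picture viewer there is one more tool, called after "Call:" as name(argument=value, ...) on one line, values as JSON. arm_command: Moves the arm, as the interface text tells. Shifts and turns lie within -1 to 1; 1 stands for 25 mm of shift or 45 degrees of turn. Its arguments: {"type":"object","properties":{"targets":{"type":"array","items":{"type":"number","minimum":-1,"maximum":1}},"newtons":{"type":"number"}},"required":["targets"]}

```bash
ls; mkdir -p pics; python3 - <<'E'
from bench import *
import cv2,json
s=read_state(); print(s)
for n in("scene","top"):
    im=camera(n); cv2.imwrite(f"pics/{n}0.png",im[:,:,::-1]); c=calibration(n); print(n,c)
E
```

```text
pics
{'time': 0.0, 'joint_positions': array([ 1.27239666,  0.33285274, -0.06473107,  1.4609596 ,  0.02159581,
        1.34987976, -0.08850618]), 'joint_vel': array([-0.00093437,  0.00013301, -0.00018562, -0.00098409, -0.00038579,
        0.00145537,  0.00112284]), 'joint_torque': array([-5.45932119e-05, -6.23250532e+01,  2.44673219e-02, -3.89888871e+01,
       -6.14184444e-02,  3.97337589e-02,  1.22168326e-04]), 'ee_pos': array([ 0.17011477, -0.60103027,  0.24375721]), 'eef_rot': array([-0.70030565, -0.09770524,  0.70047802, -0.09672758]), 'ft_force': array([ 0.32754808, -0.09566743,  0.62985149]), 'torque': array([-0.00778224,  0.02006669, -0.00779339]), 'width': 0.0869605729630014}
scene {'camera_matrix': array([[464.64355501,   0.        , 320.46415962],
       [  0.        , 464.64355501, 195.52963012],
       [  0.        ,   0.        ,   1.        ]]), 'R': array([[-0.86968124,  0.49359172,  0.00466339],
       [ 0.32554816,  0.58064814, -0.74623464],
       [-0.37104303, -0.64746811, -0.66566667]]), 't': array([ 0.44191738, -0.07263961,  1.46344875])}
top {'camera_matrix': array([[445.12118952,   0.        , 320.43937075],
       [  0.        , 445.12118952, 193.00992502],
       [  0.        ,   0.        ,   1.        ]]), 'R': array([[ 0.00539496, -0.99997545, -0.00447169],
       [-0.98587665, -0.00457027, -0.1674107 ],
       [ 0.16738616,  0.0053117 , -0.9858771 ]]), 't': array([-7.93722444e-04,  5.16560128e-01,  1.09047681e+00])}
```

View pics/scene0.png

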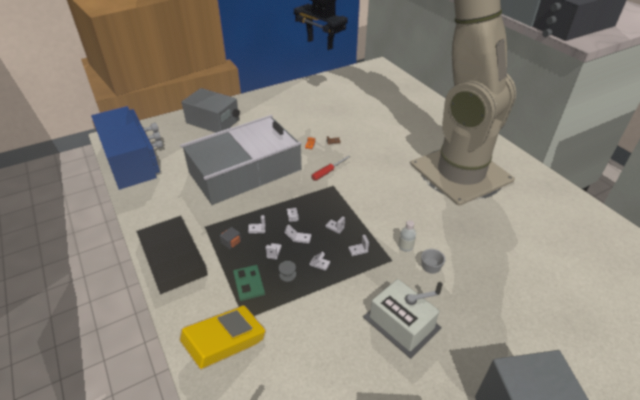

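View pics/top0.png

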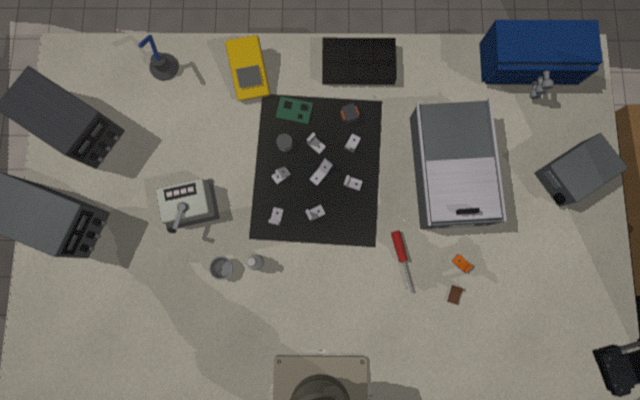

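The top view shows the cassette at right (grip at 468,211), the counter at left (pin near 172,228), and 7 bright brackets on the mat. The spool is at (285,142). An orange (462,263) and a brown (455,295) look-alike lie off the mat.

```bash
python3 - <<'E'
import cv2
t=cv2.imread("pics/top0.png"); s=cv2.imread("pics/scene0.png")
c=t[90:250,245:390]; cv2.imwrite("pics/tc0.png",cv2.resize(c,None,fx=3.75,fy=3.75,interpolation=cv2.INTER_CUBIC))
c=s[190:310,205:395]; cv2.imwrite("pics/sc0.png",cv2.resize(c,None,fx=4.2,fy=4.2,interpolation=cv2.INTER_CUBIC))
E
```

```text
(no output)
```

View pics/tc0.png

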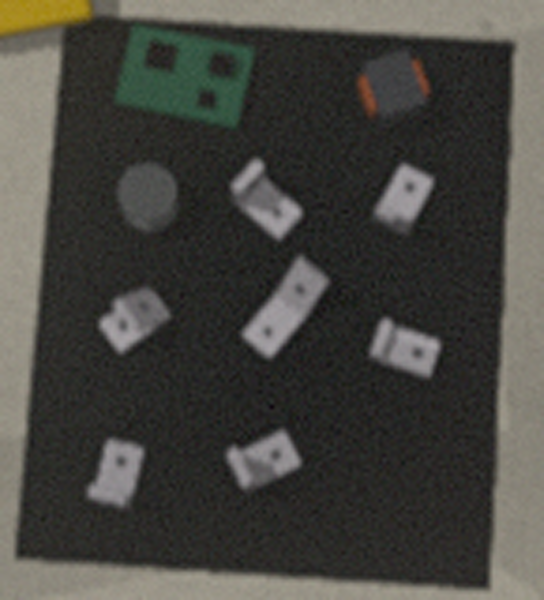

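View pics/sc0.png

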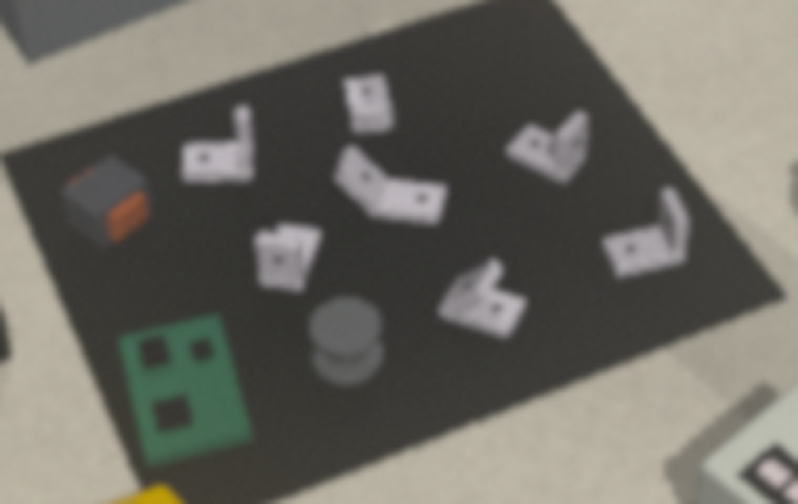

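```bash
cat > h.py <<'E'
import numpy as np,cv2
from bench import *
def proj(n,X):
    c=calibration(n); X=np.atleast_2d(X); p=(c["R"]@X.T).T+c["t"]; p=p/p[:,2:]; return (c["camera_matrix"]@p.T).T[:,:2]
def ray(n,uv,z):
    c=calibration(n); d=c["R"].T@np.linalg.inv(c["camera_matrix"])@np.array([uv[0],uv[1],1.]); o=-c["R"].T@c["t"]
    return o+d*(z-o[2])/d[2]
def snap(n,name):
    im=camera(n)[:,:,::-1].copy(); cv2.imwrite("pics/"+name,im); return im
E
python3 - <<'E'
from h import *
t=cv2.imread("pics/top0.png"); s=cv2.imread("pics/scene0.png")
P=[(265,198),(403,198),(285,305),(135,318),(405,348),(117,472),(265,458)]
rows=[];rs=[]
for i,p in enumerate(P):
    uv=(245+p[0]/3.75,90+p[1]/3.75); w=ray("top",uv,0.015); q=proj("scene",w)[0]; print("ABCDEFG"[i],np.round(uv),w.round(3),q.round())
    def cr(im,u,r):
        M=cv2.getRotationMatrix2D(tuple(map(float,u)),0,1)
        c=cv2.getRectSubPix(im,(2*r,2*r),tuple(map(float,u))); return cv2.resize(c,(200,200),interpolation=cv2.INTER_CUBIC)
    rows.append(cr(t,uv,15)); rs.append(cr(s,q,18))
z=np.zeros((200,200,3),np.uint8)
a=rows+[z]; b=rs+[z]
cv2.imwrite("pics/z1.png",np.vstack([np.hstack(a[:4]),np.hstack(b[:4])]))
cv2.imwrite("pics/z2.png",np.vstack([np.hstack(a[4:]),np.hstack(b[4:])]))
E
```

```text
A [316. 143.] [0.657 0.015 0.015] [273. 249.]
B [352. 143.] [ 0.657 -0.083  0.015] [258. 226.]
C [321. 171.] [0.579 0.001 0.015] [297. 235.]
D [281. 175.] [0.57  0.106 0.015] [320. 260.]
E [353. 183.] [ 0.549 -0.083  0.015] [293. 212.]
F [276. 216.] [0.461 0.116 0.015] [358. 247.]
G [316. 212.] [0.471 0.014 0.015] [335. 224.]
```

View pics/z1.png

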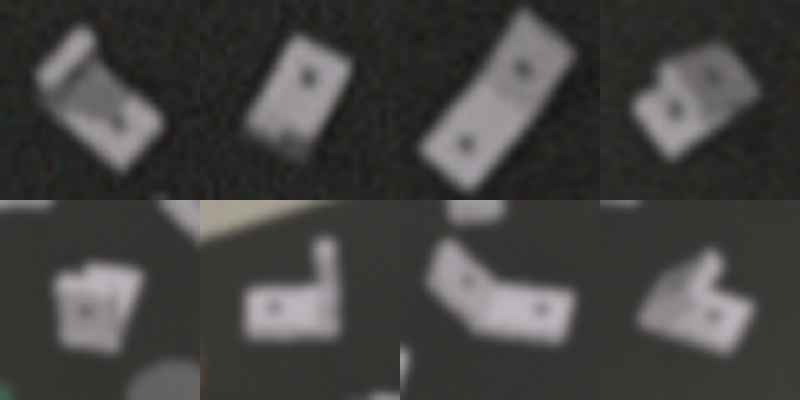

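View pics/z2.png

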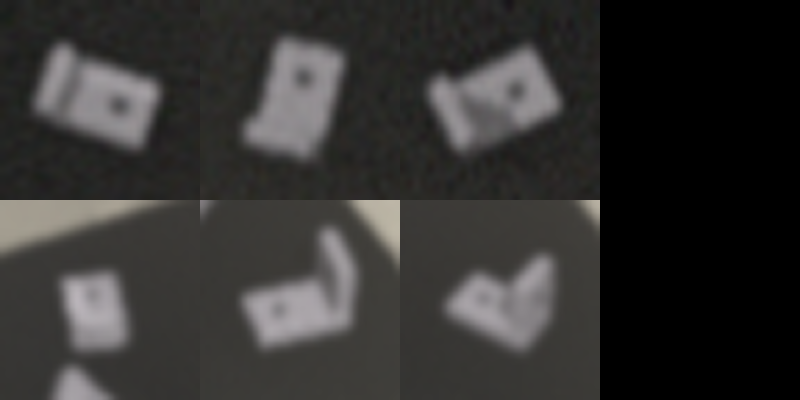

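C (321,171) looks splayed, D (281,175) folded, E (353,183) short-flanged. A, B, F and G need a check of flange heights and corners.

```bash
python3 - <<'E'
from h import *
t=cv2.imread("pics/top0.png"); s=cv2.imread("pics/scene0.png")
# foot far-end corners in zoom px (200px=30px), from the views: (left,right of +x end), on plane z=.011
P=dict(A=(316,143),B=(352,143),E=(353,183),F=(276,216),G=(316,212)) 
P0=[(265,198),(403,198),(405,348),(117,472),(265,458)]
far={'A':((163,122),(122,172)),'B':((297,36-0),(352,68)),'E':((160,80),(140,150)),'F':((282,38),(344,52)),'G':((528,45),(562,103))}
off={'A':0,'B':200,'E':0,'F':200,'G':400}
tiles=[]
for k,p in zip("ABEFG",P0):
    uv=np.array((245+p[0]/3.75,90+p[1]/3.75))
    c=[ray("top",uv-15+(np.array(q)-[off[k],0])*.15,0.011) for q in far[k]]
    w=np.linalg.norm(c[0]-c[1]); d=(c[1]-c[0]); d[2]=0; d/=np.linalg.norm(d)
    m=(c[0]+c[1])/2
    # x dir perpendicular; pick by flange side
    x=np.array([-d[1],d[0],0]); 
    cc=ray("top",uv,0.011)
    if np.dot(m-cc,x)<0:x=-x
    y=np.cross([0,0,1],x); o=m-22*x/1000; o[2]=.003
    print(k,"w",w.round(4),"o",o.round(3),"yaw",np.degrees(np.arctan2(x[1],x[0])).round())
    pts=[o+x*a/1e3+y*b/1e3+np.array([0,0,h/1e3]) for a in(-22,-14) for b in(-13,13) for h in (0,40)]+[o+x*a/1e3+y*b/1e3+np.array([0,0,.008]) for a,b in((22,13),(22,-13))]
    out=[]
    for n,im,r in(("top",t,15),("scene",s,18)):
        ce=uv if n=="top" else proj("scene",ray("top",uv,.015))[0]
        z=cv2.resize(cv2.getRectSubPix(im,(2*r,2*r),tuple(map(float,ce))),(260,260),interpolation=cv2.INTER_CUBIC)
        for i,q in enumerate(proj(n,np.array(pts))):
            u=(q-ce+r)*260/(2*r)
            col=(0,255,0) if i>=8 else ((0,0,255) if i%2 else (255,120,0))
            cv2.circle(z,tuple(int(v) for v in u),3,col,-1)
        out.append(z)
    tiles.append(np.vstack(out))
cv2.imwrite("pics/pa.png",np.hstack(tiles[:3]));cv2.imwrite("pics/pb.png",np.hstack(tiles[3:]))
E
```

```text
A w 0.0263 o [0.652 0.016 0.003] yaw -128.0
B w 0.0257 o [ 0.66  -0.081  0.003] yaw -31.0
E w 0.0293 o [ 0.55  -0.082  0.003] yaw -106.0
F w 0.025 o [0.461 0.117 0.003] yaw -13.0
G w 0.0265 o [0.471 0.016 0.003] yaw -60.0
```

View pics/pa.png

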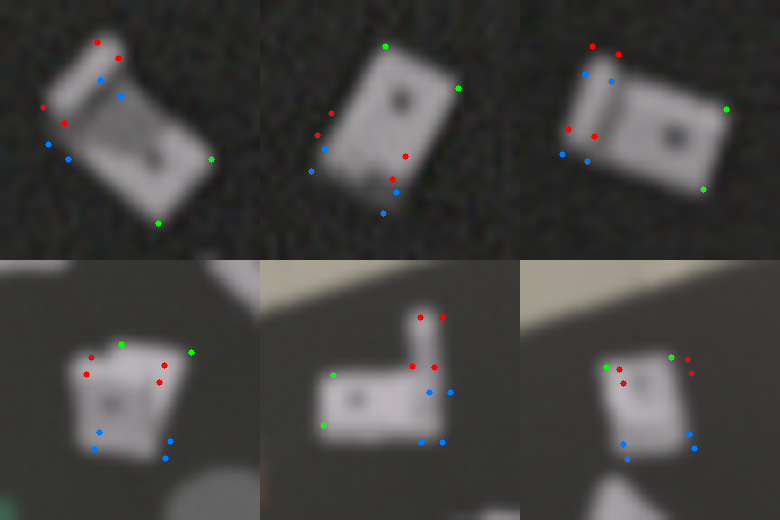

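View pics/pb.png

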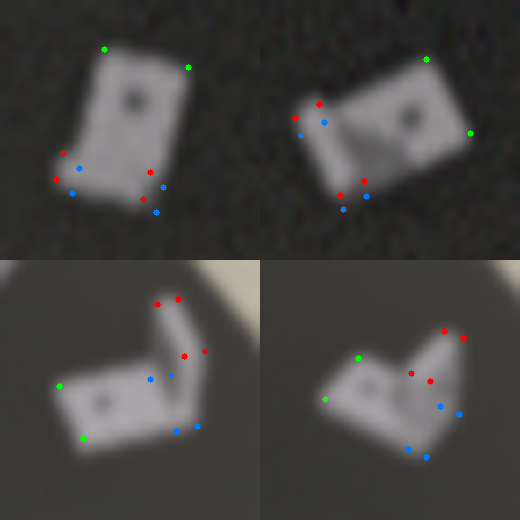

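```bash
python3 - <<'E'
from h import *
t=cv2.imread("pics/top0.png"); s=cv2.imread("pics/scene0.png")
C=dict(A=(.652,.016),B=(.660,-.081),F=(.461,.117),G=(.471,.016))
tiles=[]
for k,(x,y) in C.items():
    o=[]
    for n,im in(("top",t),("scene",s)):
        c=proj(n,[x,y,.02])[0]
        z=cv2.getRectSubPix(im,(26,30),tuple(map(float,c))); z=cv2.cvtColor(z,cv2.COLOR_BGR2GRAY)
        z=np.clip((z.astype(float)-60)*255/150,0,255).astype(np.uint8)
        o.append(cv2.resize(z,(200,230),interpolation=cv2.INTER_LANCZOS4))
    tiles.append(np.vstack(o))
cv2.imwrite("pics/con.png",np.hstack(tiles))
E
```

```text
(no output)
```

View pics/con.png

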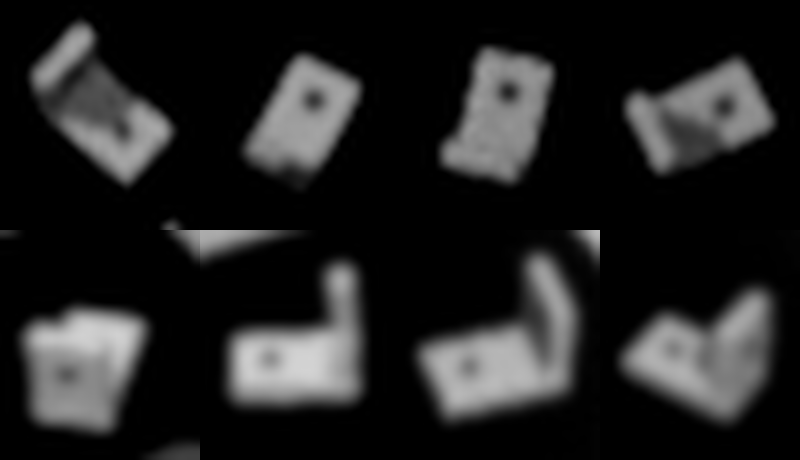

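B's flange in the scene view has a bright tip only at (340,275), then greys, and its rear face shows on one half only in the top view, so B is chipped. A, F and G show full-width flange top strips, so they are sound. Four rejects: B, C, D, E. Now the cassette and the counter.

```bash
python3 - <<'E'
import cv2
t=cv2.imread("pics/top0.png")
c=t[90:240,400:515]; cv2.imwrite("pics/cas.png",cv2.resize(c,None,fx=4,fy=4,interpolation=cv2.INTER_CUBIC))
c=t[165:290,145:275]; cv2.imwrite("pics/cnt.png",cv2.resize(c,None,fx=4.5,fy=4.5,interpolation=cv2.INTER_CUBIC))
E
```

```text
(no output)
```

View pics/cas.png

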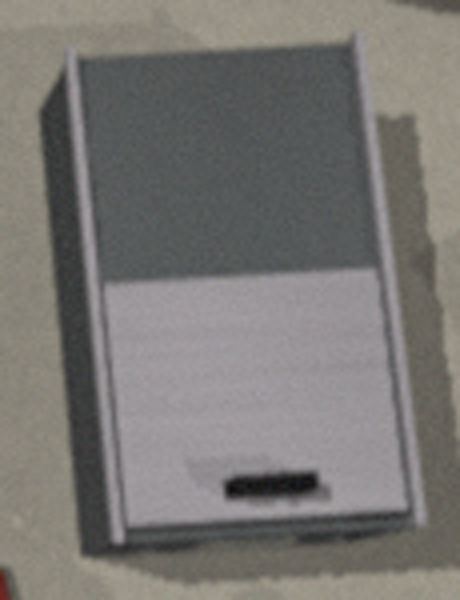

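View pics/cnt.png

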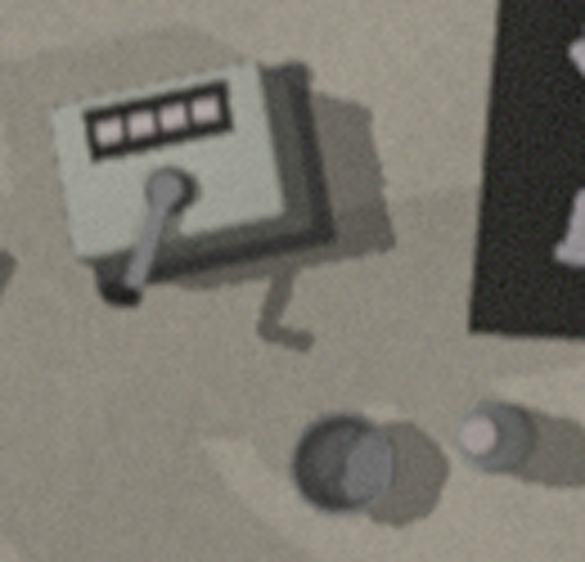

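```bash
python3 - <<'E'
from h import *
f=lambda u,z:ray("top",(400+u[0]/4,90+u[1]/4),z)
S=[f(u,.1045) for u in((127,525),(408,512),(376,268),(103,282))]
for a in S: print(a.round(4))
for i in range(4): print(np.linalg.norm(S[i]-S[(i+1)%4]).round(4))
xs=(S[2]-S[1]+S[3]-S[0]); yaw=np.arctan2(xs[1],xs[0]); ys=S[0]-S[1]+S[3]-S[2]; print("yaw",np.degrees(yaw),np.degrees(np.arctan2(ys[1],ys[0]))-90)
print("shutter centre",np.mean(S,0).round(4))
g=[f(u,.1285) for u in((224,481),(315,472))]; print("grip rear top edge",g, np.linalg.norm(g[0]-g[1]))
print("grip centre top approx", f((270.5,481),.1285))
k=lambda u,z:ray("top",(145+u[0]/4.5,165+u[1]/4.5),z)
H=[k(u,.07) for u in((52,110),(258,65),(285,213),(80,262))]
for a in H: print(a.round(4))
for i in range(4): print(np.linalg.norm(H[i]-H[(i+1)%4]).round(4))
e=H[0]-H[3]+H[1]-H[2]; d=H[0]-H[1]+H[3]-H[2]; print("cyaw",np.degrees(np.arctan2(e[1],e[0])),np.degrees(np.arctan2(d[1],d[0]))-90)
c=np.mean(H,0); print("counter",c.round(4)); print("pivot seen",k((170,190),.08).round(4),"pin",k((120,294),.105).round(4))
E
```

```text
[ 0.4393 -0.2639  0.1045]
[ 0.4478 -0.4313  0.1045]
[ 0.5972 -0.4212  0.1045]
[ 0.5877 -0.2547  0.1045]
0.1676
0.1497
0.1668
0.1488
yaw 3.7038296738964025 3.0977333275967
shutter centre [ 0.518  -0.3427  0.1045]
grip rear top edge [array([ 0.46276141, -0.31547988,  0.1285    ]), array([ 0.4683167 , -0.36881356,  0.1285    ])] 0.05362222161518519
grip centre top approx [ 0.46289189 -0.34258951  0.1285    ]
[0.5192 0.4106 0.07  ]
[0.5451 0.2975 0.07  ]
[0.4623 0.2785 0.07  ]
[0.4348 0.3896 0.07  ]
0.116
0.085
0.1144
0.087
cyaw 13.4556765052946 13.422562947238532
counter [0.4904 0.344  0.07  ]
pivot seen [0.4734 0.3393 0.08  ] pin [0.4145 0.3547 0.105 ]
```

```bash
cat >> h.py <<'E'
from scipy.spatial.transform import Rotation as Ro
def go(x,y,z,yaw):
    """tool down at x,y,z; tool-y axis along world direction yaw deg (mod 180)"""
    s=read_state(); R=Ro.from_quat(s["eef_rot"]); A=R.as_matrix(); p=np.array(s["ee_pos"])
    best=None
    for a in (yaw,yaw+180):
        a=np.radians(a); yx=np.array([np.cos(a),np.sin(a),0]); xx=np.array([0,0,-1.]); T=np.column_stack([xx,yx,np.cross(xx,yx)])
        rv=(R.inv()*Ro.from_matrix(T)).as_rotvec()
        if best is None or np.linalg.norm(rv)<np.linalg.norm(best[0]): best=(rv,T)
    rv,T=best; d=np.array([x,y,z])-p
    print("t=%.2f"%s["time"],"pos",p.round(4),"w",round(s["width"],4),"F",s["ft_force"].round(1),"j7",s["joint_positions"][6].round(2))
    print("turn(units)",(np.degrees(rv)/45).round(3),"rows>=",round(np.degrees(np.linalg.norm(rv))/7.16,1))
    print("shift after turn (units)",(T.T@d/0.025).round(2)," shift in present axes",(A.T@d/0.025).round(2))
E
python3 - <<'E'
from h import *
go(0.463,-0.344,0.20,3.5)
E
```

```text
t=0.10 pos [ 0.1701 -0.6011  0.2438] w 0.0871 F [0.1 0.  0.1] j7 -0.09
turn(units) [-1.727e+00 -1.000e-03  1.000e-03] rows>= 10.9
shift after turn (units) [ 1.75 12.32 -9.55]  shift in present axes [  1.76  -6.7  -14.07]
```

Call:
arm_command(targets=[-0.157,0,0,0,0,0,1,-0.157,0,0,0,0,0,1,-0.157,0,0,0,0,0,1,-0.157,0,0,0,0,0,1,-0.157,0,0,0,0,0,1,-0.157,0,0,0,0,0,1,-0.157,0,0,0,0,0,1,-0.157,0,0,0,0,0,1,-0.157,0,0,0,0,0,1,-0.157,0,0,0,0,0,1,-0.157,0,0,0,0,0,1])

```text
time: 1.02
ee_pos: [0.1694, -0.5986, 0.2382]
eef_rot: [0.481, 0.523, -0.478, 0.516]
ft_force: [-0.6, 0.4, -1.6]
width: 0.0872
```

```bash
python3 -c "
from h import *
go(0.463,-0.344,0.20,3.5)"
```

```text
t=1.02 pos [ 0.1694 -0.5986  0.2382] w 0.0872 F [-0.6  0.4 -1.6] j7 1.24
turn(units) [ 0.025 -0.014  0.004] rows>= 0.2
shift after turn (units) [ 1.53 12.34 -9.45]  shift in present axes [ 1.59 12.53 -9.19]
```

Call:
arm_command(targets=[0.02,0,0,0,0.9,-0.7,1,0,0,0,0,1,-0.77,1,0,0,0,0,1,-0.77,1,0,0,0,0,1,-0.77,1,0,0,0,0,1,-0.77,1,0,0,0,0,1,-0.77,1,0,0,0,0,1,-0.77,1,0,0,0,0,1,-0.77,1,0,0,0,0,1,-0.77,1,0,0,0,0,1,-0.77,1,0,0,0,0,1,-0.77,1,0,0,0,0,1,-0.77,1])

```text
time: 2.02
ee_pos: [0.4509, -0.3415, 0.2336]
eef_rot: [0.486, 0.522, -0.483, 0.508]
ft_force: [0.1, -0.2, 0.2]
width: 0.0869
```

```bash
python3 -c "
from h import *
go(0.463,-0.344,0.132,3.5)
i=snap('top','t1.png'); c=i[90:270,390:550]; cv2.imwrite('pics/t1c.png',cv2.resize(c,None,fx=3.3,fy=3.3))"
```

```text
t=2.02 pos [ 0.4509 -0.3415  0.2336] w 0.0869 F [ 0.1 -0.2  0.2] j7 0.54
turn(units) [-0.    -0.021  0.014] rows>= 0.2
shift after turn (units) [4.07 0.48 0.13]  shift in present axes [4.06 0.52 0.2 ]
```

View pics/t1c.png

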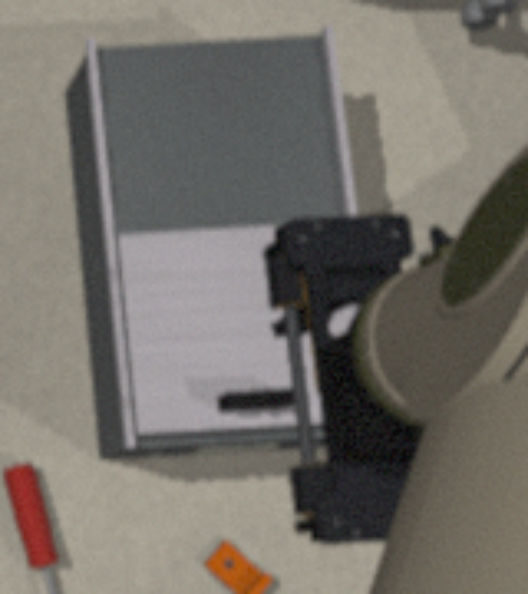

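Call:
arm_command(targets=[0,-0.02,0.014,0.5,0.5,0.13,1,0,0,0,1,0,0,1,0,0,0,1,0,0,1,0,0,0,0.8,0,0,1])

```text
time: 2.4
ee_pos: [0.4754, -0.3337, 0.1526]
eef_rot: [0.483, 0.516, -0.478, 0.522]
ft_force: [-0.7, -0.1, 0.2]
width: 0.0867
```

```bash
python3 -c "
from h import *
go(0.463,-0.344,0.131,3.5)
i=snap('scene','s1.png'); c=i[90:230,170:350]; cv2.imwrite('pics/s1c.png',cv2.resize(c,None,fx=3.3,fy=3.3))"
```

```text
t=2.40 pos [ 0.4754 -0.3337  0.1526] w 0.0867 F [-0.7 -0.1  0.2] j7 0.49
turn(units) [ 0.021  0.001 -0.014] rows>= 0.2
shift after turn (units) [ 0.86 -0.52  0.38]  shift in present axes [ 0.86 -0.54  0.37]
```

View pics/s1c.png

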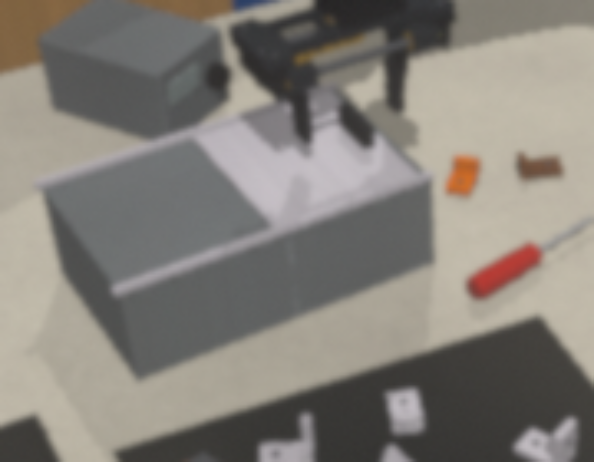

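Fingers straddle the grip bar (bar at about 358,125 in the crop). I'll adjust, lower and grip.

Call:
arm_command(targets=[0.01,0,0,0.4,-0.5,0.3,1,0,0,0,0.4,0,0,1,0,0,0,0,0,0,1])

```text
time: 2.7
ee_pos: [0.4613, -0.3412, 0.1271]
eef_rot: [0.485, 0.517, -0.48, 0.518]
ft_force: [0.5, 0.6, 0.3]
width: 0.0871
```

```bash
python3 -c "
from h import *
go(0.463,-0.344,0.131,3.5)"
```

```text
t=2.70 pos [ 0.4613 -0.3412  0.1271] w 0.0871 F [0.5 0.6 0.3] j7 0.5
turn(units) [ 0.011 -0.005 -0.007] rows>= 0.1
shift after turn (units) [-0.16  0.06  0.11]  shift in present axes [-0.16  0.06  0.11]
```

Call:
arm_command(targets=[0,0,0,-0.18,0,0.08,1,0,0,0,0,0,0,0,0,0,0,0,0,0,0,0,0,0,0,0,0,0,0,0,0,0,0,0,0,0,0,0,0,0,0,0], newtons=25)

```text
time: 3.2
ee_pos: [0.4631, -0.3432, 0.1343]
eef_rot: [0.485, 0.516, -0.479, 0.518]
ft_force: [0.3, 0.0, 0.7]
width: 0.0614
```

Call:
arm_command(targets=[0,0,0,0.1,0,0,0,0,0,0,0,0,0,0,0,0,0,0,0,0,0,0,0,0,0,0,0,0,0,0,0,0,0,0,0,0,0,0,0,0,0,0,0,0,0,0,0,0,0,0,0,0,0,0,0,0,0,0,0,0,0,0,0,0,0,0,0,0,0,0], newtons=25)

```text
time: 4.03
ee_pos: [0.4634, -0.3427, 0.1315]
eef_rot: [0.485, 0.516, -0.479, 0.518]
ft_force: [1.2, -0.1, -0.5]
width: 0.012
```

Gripped at 12 mm. Slide open.

Call:
arm_command(targets=[0,0,0,0,0.4,0,0,0,0,0,0,0.5,0,0,0,0,0,0,0.5,0,0,0,0,0,0,0.5,0,0,0,0,0,0,0.5,0,0,0,0,0,0,0.5,0,0,0,0,0,0,0.5,0,0,0,0,0,0,0.5,0,0])

```text
time: 4.7
ee_pos: [0.5641, -0.3363, 0.1315]
eef_rot: [0.484, 0.517, -0.482, 0.516]
ft_force: [-2.3, 0.4, 3.0]
width: 0.012
```

```bash
python3 -c "
from h import *
go(0.463+.14*.998,-0.344+.14*.061,0.131,3.5)"
```

```text
t=4.70 pos [ 0.5641 -0.3363  0.1315] w 0.012 F [-2.3  0.4  3. ] j7 0.38
turn(units) [ 0.008 -0.004 -0.001] rows>= 0.1
shift after turn (units) [0.02 1.55 0.06]  shift in present axes [0.02 1.54 0.07]
```

Call:
arm_command(targets=[0,0,0,0,0.4,0,0,0,0,0,0,0.4,0,0,0,0,0,0,0.3,0,0,0,0,0,0,0.3,0,0])

```text
time: 5.03
ee_pos: [0.597, -0.3345, 0.1311]
eef_rot: [0.481, 0.521, -0.486, 0.511]
ft_force: [-51.6, 10.8, 31.6]
width: 0.0139
```

Call:
arm_command(targets=[0,0,0,0,0.3,0,0,0,0,0,0,0.3,0,0,0,0,0,0,0.3,0,0])

```text
time: 5.28
ee_pos: [0.5965, -0.3347, 0.1307]
eef_rot: [0.47, 0.535, -0.501, 0.492]
ft_force: [-38.9, 9.7, 25.2]
width: 0.0129
```

Call:
arm_command(targets=[0,0,0,0,0,0,0,0,0,0,0,0,0,0,0,0,0,0,0,0,0])

```text
time: 5.53
ee_pos: [0.5959, -0.3346, 0.131]
eef_rot: [0.469, 0.536, -0.502, 0.491]
ft_force: [-1.3, 0.1, 1.6]
width: 0.0125
```

Call:
arm_command(targets=[0,0,0,0,0,0,0.5,0,0,0,0,0,0,0.5,0,0,0,0,0,0,0.5,0,0,0,0,0,0,0.5,0,0,0,-0.5,0,0,0.8,0,0,0,-1,0,0,0.8,0,0,0,-1,0,0,0.8,0,0,0,-1,0,0,0.8,0,0,0,0,0,0,0.8])

```text
time: 6.28
ee_pos: [0.6044, -0.3341, 0.2225]
eef_rot: [0.47, 0.536, -0.501, 0.491]
ft_force: [0.6, 0.4, 1.4]
width: 0.0644
```

```bash
python3 -c "
from h import *
go(0.579,0.001,0.2,0)
i=snap('top','t2.png'); cv2.imwrite('pics/t2c.png',i)
i=snap('scene','s2.png'); c=i[90:310,170:400]; cv2.imwrite('pics/s2c.png',cv2.resize(c,None,fx=2.5,fy=2.5))"
```

```text
t=6.28 pos [ 0.6044 -0.3341  0.2225] w 0.0644 F [0.6 0.4 1.4] j7 0.35
turn(units) [ 0.073 -0.018  0.097] rows>= 0.8
shift after turn (units) [  0.9   -1.02 -13.41]  shift in present axes [  1.13  -0.17 -13.43]
```

View pics/t2c.png

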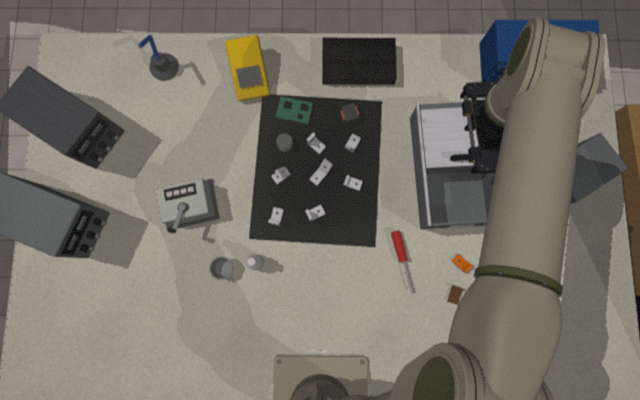

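View pics/s2c.png

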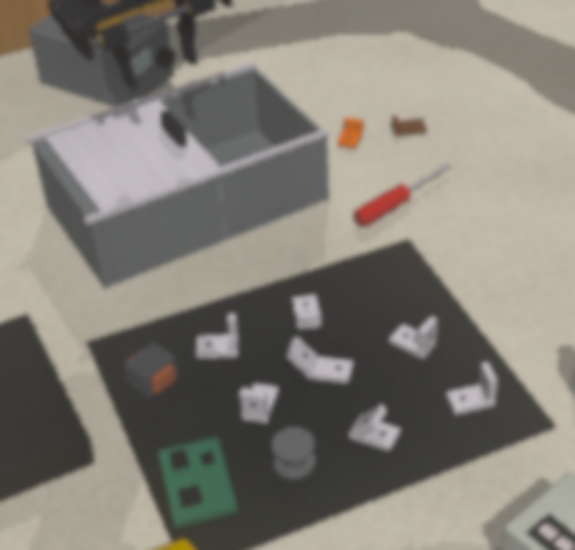

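Shutter open at grip (0.596,-0.335), so the well centre is about (0.512,-0.340). All brackets still lie where they were. Next, grasp poses for C, D, B, E.

```bash
python3 - <<'E'
from h import *
t=cv2.imread("pics/t2.png")
P=dict(B=(403,198),C=(285,305),D=(135,318),E=(405,348))
far={'B':((297,36),(352,68)),'C':((418,150),(470,193)),'D':((632,103),(669,160)),'E':((160,80),(141,150))}
off={'B':200,'C':400,'D':600,'E':0}
g=cv2.cvtColor(t,cv2.COLOR_BGR2GRAY)
for k,p in P.items():
    uv=np.array((245+p[0]/3.75,90+p[1]/3.75))
    c=[ray("top",uv-15+(np.array(q)-[off[k],0])*.15,0.011) for q in far[k]]
    d=c[1]-c[0]; d[2]=0; w=np.linalg.norm(d); d/=w; m=(c[0]+c[1])/2; cc=ray("top",uv,.011)
    x=np.array([-d[1],d[0],0]); x=x if np.dot(m-cc,x)>0 else -x
    o=m-.022*x
    u0=uv.astype(int)-16; r=g[u0[1]:u0[1]+32,u0[0]:u0[0]+32]
    M=(cv2.resize(r,None,fx=8,fy=8,interpolation=cv2.INTER_CUBIC)>95).astype(np.uint8)
    cs,_=cv2.findContours(M,0,2); q=max(cs,key=lambda a:cv2.contourArea(a)*(cv2.pointPolygonTest(a,(128.,128.),False)>=0))
    b=cv2.boxPoints(cv2.minAreaRect(q))/8+u0
    W=np.array([ray("top",v,.011)[:2] for v in b]); e=[W[(i+1)%4]-W[i] for i in range(4)]
    L=max(e,key=np.linalg.norm)
    print(k,"w",w.round(4),"foot o",o[:2].round(4),"yaw",np.degrees(np.arctan2(x[1],x[0])).round(1),"| rect c",W.mean(0).round(4),"sides",np.linalg.norm(e[0]).round(3),np.linalg.norm(e[1]).round(3),"long dir",(np.degrees(np.arctan2(L[1],L[0]))).round(1))
E
```

```text
B w 0.0257 foot o [ 0.6597 -0.0815] yaw -31.1 | rect c [ 0.6595 -0.0839] sides 0.045 0.029 long dir -28.7
C w 0.0269 foot o [0.5682 0.0087] yaw 140.2 | rect c [5.779e-01 2.000e-04] sides 0.073 0.03 long dir -36.0
D w 0.0275 foot o [0.5697 0.1074] yaw 123.5 | rect c [0.5713 0.1089] sides 0.046 0.034 long dir -52.4
E w 0.0292 foot o [ 0.5497 -0.0822] yaw -105.4 | rect c [ 0.5495 -0.0838] sides 0.03 0.047 long dir -112.4
```

```bash
python3 -c "
from h import *
go(0.572,0.005,0.15,53)"
```

```text
t=6.38 pos [ 0.6031 -0.3338  0.218 ] w 0.0674 F [-1.4 -0.4 -0.4] j7 0.35
turn(units) [-1.104 -0.066  0.086] rows>= 7.0
shift after turn (units) [ 2.72 10.08 -9.15]  shift in present axes [  2.99  -0.24 -13.55]
```

Call:
arm_command(targets=[-0.157,-0.01,0.012,0,0,0,0.55,-0.157,-0.01,0.012,0,0,0,0.55,-0.157,-0.01,0.012,0,0,0,0.55,-0.157,-0.01,0.012,0,0,0,0.55,-0.157,-0.01,0.012,0,0,0,0.55,-0.157,-0.01,0.012,0,0,0,0.55,-0.157,0,0.012,0,0,0,0.55,0,0,0,0,0,0,0.55])

```text
time: 7.05
ee_pos: [0.6, -0.3321, 0.2106]
eef_rot: [0.221, 0.677, -0.22, 0.666]
ft_force: [0.1, -0.6, -0.5]
width: 0.0483
```

```bash
python3 -c "
from h import *
go(0.572,0.005,0.15,53)"
```

```text
t=7.05 pos [ 0.6    -0.3321  0.2106] w 0.0483 F [ 0.1 -0.6 -0.5] j7 1.18
turn(units) [ 0.015 -0.019  0.005] rows>= 0.2
shift after turn (units) [ 2.42 10.09 -9.01]  shift in present axes [ 2.51 10.21 -8.85]
```

Call:
arm_command(targets=[0,-0.01,0,0,0.85,-0.75,0.55,0.01,0,0,0,0.85,-0.75,0.55,0,0,0,0,0.85,-0.75,0.55,0,0,0,0,0.85,-0.75,0.55,0,0,0,0,0.85,-0.75,0.55,0,0,0,0,0.85,-0.75,0.55,0,0,0,0,0.85,-0.75,0.55,0,0,0,0.4,0.85,-0.75,0.55,0,0,0,0.5,0.85,-0.75,0.55,0,0,0,0.5,0.85,-0.75,0.55,0,0,0,0.5,0.85,-0.75,0.55,0,0,0,0,0,0,0.55])

```text
time: 8.05
ee_pos: [0.5742, -0.0098, 0.1537]
eef_rot: [0.242, 0.671, -0.245, 0.657]
ft_force: [-1.2, 1.0, 0.3]
width: 0.0478
```

```bash
python3 -c "
from h import *
go(0.572,0.005,0.028,53)"
```

```text
t=8.05 pos [ 0.5742 -0.0098  0.1537] w 0.0478 F [-1.2  1.   0.3] j7 0.6
turn(units) [-0.073 -0.022  0.014] rows>= 0.5
shift after turn (units) [ 5.03  0.42 -0.43]  shift in present axes [ 5.03  0.45 -0.37]
```

Call:
arm_command(targets=[-0.07,-0.02,0.014,0.5,0.4,-0.4,0.55,0,0,0,1,0,0,0.55,0,0,0,0.9,0,0,0.55,0,0,0,0,0,0,0.55])

```text
time: 8.38
ee_pos: [0.5713, 0.0082, 0.0907]
eef_rot: [0.228, 0.67, -0.228, 0.668]
ft_force: [-0.4, -0.3, -0.2]
width: 0.0478
```

```bash
python3 -c "
from h import *
go(0.572,0.005,0.028,53)
i=snap('scene','s3.png'); c=i[180:310,200:400]; cv2.imwrite('pics/s3c.png',cv2.resize(c,None,fx=3.5,fy=3.5))"
```

```text
t=8.38 pos [0.5713 0.0082 0.0907] w 0.0478 F [-0.4 -0.3 -0.2] j7 0.57
turn(units) [-0.014 -0.003  0.001] rows>= 0.1
shift after turn (units) [ 2.51 -0.09  0.1 ]  shift in present axes [ 2.51 -0.08  0.1 ]
```

View pics/s3c.png

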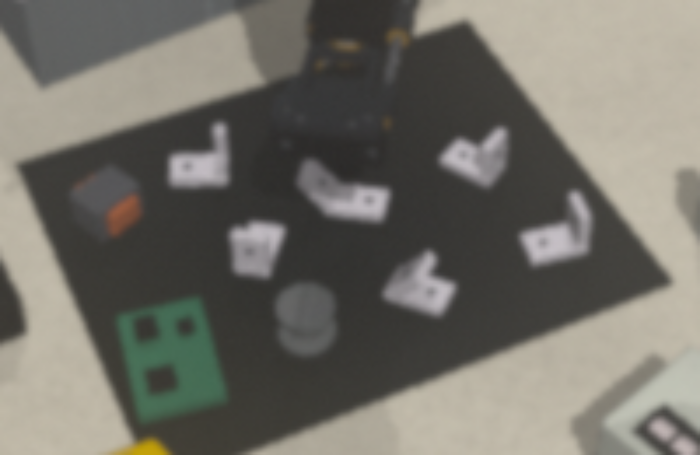

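Call:
arm_command(targets=[-0.014,0,0,0.8,-0.08,0.1,0.55,0,0,0,0.7,0,0,0.55,0,0,0,0.5,0,0,0.55,0,0,0,0.3,0,0,0.55,0,0,0,0,0,0,0.55])

```text
time: 8.85
ee_pos: [0.5763, 0.0033, 0.0384]
eef_rot: [0.229, 0.668, -0.228, 0.671]
ft_force: [-1.2, -0.1, 0.3]
width: 0.0478
```

```bash
python3 -c "
from h import *
go(0.572,0.005,0.028,53)"
```

```text
t=8.85 pos [0.5763 0.0033 0.0384] w 0.0478 F [-1.2 -0.1  0.3] j7 0.54
turn(units) [-0.015  0.005 -0.003] rows>= 0.1
shift after turn (units) [ 0.42 -0.05 -0.18]  shift in present axes [ 0.42 -0.05 -0.18]
```

Call:
arm_command(targets=[0,0,0,0.4,-0.05,-0.15,0.55,0,0,0,0,0,0,0.4,0,0,0,0,0,0,0.2,0,0,0,0,0,0,0,0,0,0,0,0,0,0,0,0,0,0,0,0,0,0,0,0,0,0,0,0,0,0,0,0,0,0,0], newtons=30)

```text
time: 9.52
ee_pos: [0.5745, 0.0046, 0.0315]
eef_rot: [0.23, 0.666, -0.228, 0.672]
ft_force: [-1.6, -1.2, 0.1]
width: 0.025
```

```bash
python3 -c "
from h import *
go(0.572,0.005,0.15,53)"
```

```text
t=9.52 pos [0.5745 0.0046 0.0315] w 0.025 F [-1.6 -1.2  0.1] j7 0.53
turn(units) [-0.018  0.01  -0.006] rows>= 0.1
shift after turn (units) [-4.74 -0.05 -0.09]  shift in present axes [-4.74 -0.03 -0.05]
```

Tips are a bit high (9.5 mm); reopen, go lower and regrip.

Call:
arm_command(targets=[0,0,0,0,0,0,0.5,0,0,0,0,0,0,0.5,0,0,0,0.1,0,0,0.5,0,0,0,0.12,0,0,0.5,0,0,0,0,0,0,0.5])

```text
time: 9.93
ee_pos: [0.5749, 0.0045, 0.0259]
eef_rot: [0.23, 0.665, -0.228, 0.672]
ft_force: [-0.4, -0.4, -0.5]
width: 0.0423
```

```bash
python3 -c "
from h import *
go(0.572,0.005,0.0275,53)"
```

```text
t=9.93 pos [0.5749 0.0045 0.0259] w 0.0423 F [-0.4 -0.4 -0.5] j7 0.52
turn(units) [-0.018  0.011 -0.007] rows>= 0.1
shift after turn (units) [-0.06 -0.05 -0.1 ]  shift in present axes [-0.06 -0.06 -0.1 ]
```

Call:
arm_command(targets=[0,0,0,0,0,0,0.2,0,0,0,0,0,0,0,0,0,0,0,0,0,0,0,0,0,0,0,0,0,0,0,0,0,0,0,0,0,0,0,0,0,0,0], newtons=35)

```text
time: 10.43
ee_pos: [0.5746, 0.004, 0.0256]
eef_rot: [0.23, 0.666, -0.229, 0.672]
ft_force: [0.0, -0.2, 0.6]
width: 0.0254
```

Call:
arm_command(targets=[0,0,0,-0.4,0,0,0,0,0,0,-0.8,0,0,0,0,0,0,-1,0,0,0,0,0,0,-1,0,0,0,0,0,0,-1,0,0,0,0,0,0,-1,0,0,0,0,0,0,-1,0,0,0])

```text
time: 11.02
ee_pos: [0.5695, 0.0058, 0.1849]
eef_rot: [0.229, 0.67, -0.228, 0.669]
ft_force: [0.5, -0.2, -1.4]
width: 0.0256
```

```bash
python3 -c "
from h import *
go(0.495,-0.37,0.19,53)"
```

```text
t=11.02 pos [0.5695 0.0058 0.1849] w 0.0256 F [ 0.5 -0.2 -1.4] j7 0.64
turn(units) [-0.015 -0.002 -0.001] rows>= 0.1
shift after turn (units) [ -0.21 -13.8    6.67]  shift in present axes [ -0.22 -13.72   6.83]
```

Call:
arm_command(targets=[0,0,0,-0.2,-1,0.5,0,0,0,0,0,-1,0.5,0,0,0,0,0,-1,0.5,0,0,0,0,0,-1,0.5,0,0,0,0,0,-1,0.5,0,0,0,0,0,-1,0.5,0,0,0,0,0,-1,0.5,0,0,0,0,0,-1,0.5,0,0,0,0,0,-1,0.5,0,0,0,0,0,-1,0.5,0,0,0,0,0,-1,0.5,0,0,0,0,0,-1,0.5,0])

```text
time: 12.02
ee_pos: [0.5104, -0.3248, 0.2077]
eef_rot: [0.224, 0.665, -0.218, 0.679]
ft_force: [1.5, -0.0, -0.4]
width: 0.0254
```

```bash
python3 -c "
from h import *
go(0.497,-0.375,0.085,53)"
```

```text
t=12.02 pos [ 0.5104 -0.3248  0.2077] w 0.0254 F [ 1.5 -0.  -0.4] j7 1.28
turn(units) [ 0.012  0.02  -0.018] rows>= 0.2
shift after turn (units) [ 4.91 -1.93  0.78]  shift in present axes [ 4.89 -2.    0.69]
```

Call:
arm_command(targets=[0,0.02,-0.018,0,-0.6,0.3,0,0,0,0,0.5,-0.6,0.2,0,0,0,0,1,-0.3,0.1,0,0,0,0,1,0,0,0,0,0,0,1,0,0,0,0,0,0,0.5,0,0,0,0,0,0,0,0,0,0])

```text
time: 12.6
ee_pos: [0.4965, -0.3738, 0.1044]
eef_rot: [0.224, 0.668, -0.224, 0.673]
ft_force: [-0.6, -0.4, -0.7]
width: 0.0253
```

```bash
python3 -c "
from h import *
go(0.497,-0.375,0.085,53)
i=snap('scene','s4.png'); c=i[60:230,170:370]; cv2.imwrite('pics/s4c.png',cv2.resize(c,None,fx=3.3,fy=3.3))"
```

```text
t=12.60 pos [ 0.4965 -0.3738  0.1044] w 0.0253 F [-0.6 -0.4 -0.7] j7 1.3
turn(units) [ 0.002  0.008 -0.002] rows>= 0.1
shift after turn (units) [ 0.78 -0.03  0.05]  shift in present axes [ 0.78 -0.03  0.04]
```

View pics/s4c.png

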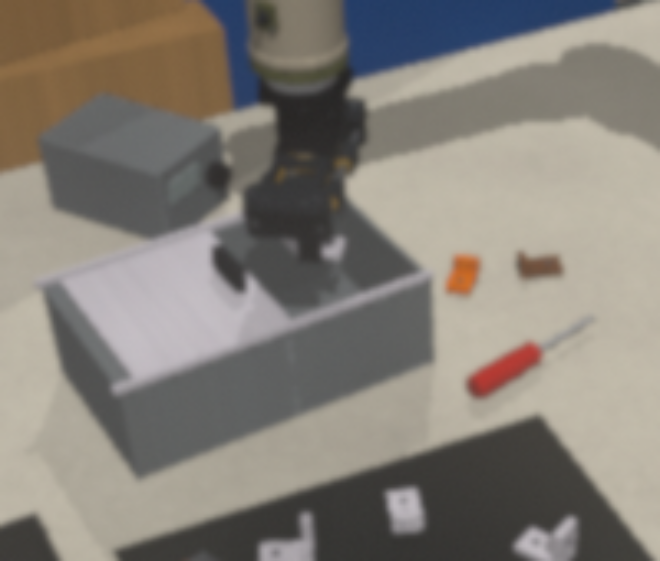

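C is over the well, held at (330,245) in the crop. Lower a little, release, rise.

Call:
arm_command(targets=[0,0,0,0.4,0,0,0,0,0,0,0.3,0,0,0,0,0,0,0,0,0,0,0,0,0,0,0,0,0.5,0,0,0,0,0,0,0.5,0,0,0,0,0,0,0.5,0,0,0,-0.6,0,0,0.55,0,0,0,-1,0,0,0.55,0,0,0,-1,0,0,0.55,0,0,0,-1,0,0,0.55,0,0,0,-0.6,0,0,0.55])

```text
time: 13.57
ee_pos: [0.4969, -0.3721, 0.1977]
eef_rot: [0.223, 0.668, -0.223, 0.674]
ft_force: [0.3, -0.7, 0.3]
width: 0.0478
```

```bash
python3 -c "
from h import *
go(0.5497,-0.0825,0.15,-19)
i=snap('top','t5.png'); c=i[90:260,240:520]; cv2.imwrite('pics/t5c.png',cv2.resize(c,None,fx=2.8,fy=2.8))
i=snap('scene','s5.png'); c=i[60:310,170:400]; cv2.imwrite('pics/s5c.png',cv2.resize(c,None,fx=2.4,fy=2.4))"
```

```text
t=13.57 pos [ 0.4969 -0.3721  0.1977] w 0.0478 F [ 0.3 -0.7  0.3] j7 1.34
turn(units) [ 1.606  0.007 -0.01 ] rows>= 10.1
shift after turn (units) [  1.91  -1.77 -11.64]  shift in present axes [ 1.89 10.54 -5.25]
```

View pics/t5c.png

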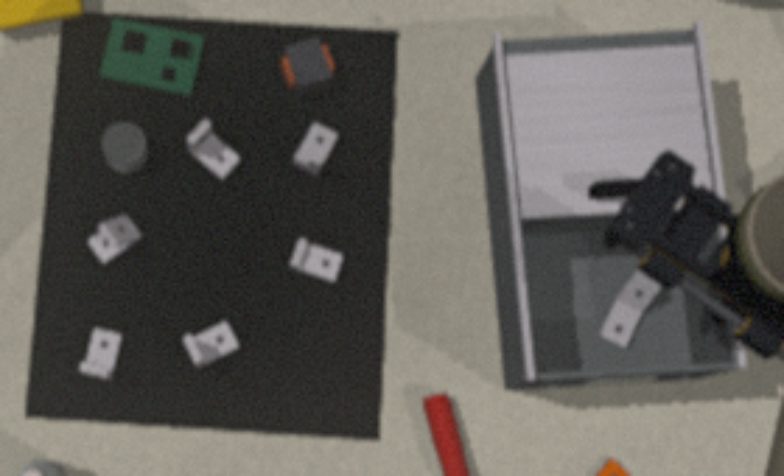

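View pics/s5c.png

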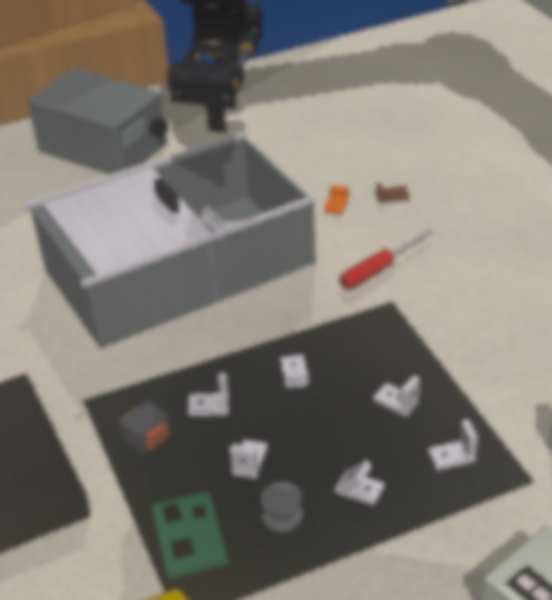

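C lies in the well (630,310). The rest is unmoved. Next E (317,260 in the crop).

Call:
arm_command(targets=[0.157,0,0,0,0,0,0.55,0.157,0,0,0,0,0,0.55,0.157,0,0,0,0,0,0.55,0.157,0,0,0,0,0,0.55,0.157,0,0,0,0,0,0.55,0.157,0,0,0,0,0,0.55,0.157,0,0,0,0,0,0.55,0.157,0,0,0,0,0,0.55,0.157,0,0,0,0,0,0.55,0.157,0,0,0,0,0,0.55,0,0,0,0,0,0,0.55])

```text
time: 14.58
ee_pos: [0.4968, -0.3718, 0.1952]
eef_rot: [0.577, 0.409, -0.573, 0.415]
ft_force: [-0.4, -1.0, -0.7]
width: 0.048
```

```bash
python3 -c "
from h import *
go(0.551,-0.078,0.15,-18)"
```

```text
t=14.58 pos [ 0.4968 -0.3718  0.1952] w 0.048 F [-0.4 -1.  -0.7] j7 0.14
turn(units) [-0.016  0.002 -0.014] rows>= 0.1
shift after turn (units) [  1.81  -1.57 -11.85]  shift in present axes [  1.78  -1.74 -11.83]
```

Call:
arm_command(targets=[0,0,-0.014,0,-0.15,-1,0.55,0,0,0,0,-0.15,-1,0.55,0,0,0,0,-0.15,-1,0.55,0,0,0,0,-0.15,-1,0.55,0,0,0,0,-0.15,-1,0.55,0,0,0,0,-0.15,-1,0.55,0,0,0,0,-0.15,-1,0.55,0,0,0,0,-0.15,-1,0.55,0,0,0,0.6,-0.15,-1,0.55,0,0,0,0.6,-0.15,-1,0.55,0,0,0,0.5,-0.15,-1,0.55,0,0,0,0,0,-0.3,0.55])

```text
time: 15.58
ee_pos: [0.5422, -0.0811, 0.1472]
eef_rot: [-0.563, -0.425, 0.566, -0.426]
ft_force: [-0.5, 1.0, -0.0]
width: 0.0479
```

```bash
python3 -c "
from h import *
go(0.551,-0.078,0.027,-18)"
```

```text
t=15.58 pos [ 0.5422 -0.0811  0.1472] w 0.0479 F [-0.5  1.  -0. ] j7 -0.35
turn(units) [0.044 0.006 0.001] rows>= 0.3
shift after turn (units) [ 4.81  0.3  -0.23]  shift in present axes [ 4.81  0.31 -0.24]
```

Call:
arm_command(targets=[0.044,0,0,0.5,0.3,-0.2,0.55,0,0,0,1,0,0,0.55,0,0,0,1,0,0,0.55,0,0,0,0.8,0,0,0.55,0,0,0,0.5,0,0,0.55,0,0,0,0,0,0,0.55])

```text
time: 16.08
ee_pos: [0.5527, -0.0758, 0.0496]
eef_rot: [-0.566, -0.422, 0.567, -0.425]
ft_force: [-0.5, 0.8, 0.6]
width: 0.0479
```

```bash
python3 -c "
from h import *
go(0.551,-0.078,0.027,-18)"
```

```text
t=16.08 pos [ 0.5527 -0.0758  0.0496] w 0.0479 F [-0.5  0.8  0.6] j7 -0.44
turn(units) [ 0.034  0.005 -0.003] rows>= 0.2
shift after turn (units) [ 0.9  -0.04  0.1 ]  shift in present axes [ 0.9  -0.04  0.1 ]
```

Call:
arm_command(targets=[0.03,0,0,0.5,-0.04,0.1,0.55,0,0,0,0.3,0,0,0.55,0,0,0,0.1,0,0,0.55,0,0,0,0,0,0,0.55])

```text
time: 16.42
ee_pos: [0.5524, -0.0792, 0.0286]
eef_rot: [-0.57, -0.416, 0.57, -0.42]
ft_force: [-0.3, -0.5, 0.1]
width: 0.0476
```

```bash
python3 -c "
from h import *
go(0.551,-0.078,0.027,-18)"
```

```text
t=16.42 pos [ 0.5524 -0.0792  0.0286] w 0.0476 F [-0.3 -0.5  0.1] j7 -0.46
turn(units) [ 0.01   0.005 -0.006] rows>= 0.1
shift after turn (units) [ 0.06 -0.07 -0.03]  shift in present axes [ 0.06 -0.07 -0.03]
```

Call:
arm_command(targets=[0,0,0,0.08,0,0,0.4,0,0,0,0,0,0,0.2,0,0,0,0,0,0,0,0,0,0,0,0,0,0,0,0,0,0,0,0,0,0,0,0,0,0,0,0,0,0,0,0,0,0,0], newtons=35)

```text
time: 17.0
ee_pos: [0.5547, -0.0794, 0.0301]
eef_rot: [0.571, 0.415, -0.569, 0.422]
ft_force: [-0.7, 0.3, -0.4]
width: 0.0261
```

Call:
arm_command(targets=[0,0,0,-0.4,0,0,0,0,0,0,-0.8,0,0,0,0,0,0,-1,0,0,0,0,0,0,-1,0,0,0,0,0,0,-1,0,0,0,0,0,0,-1,0,0,0,0,0,0,-1,0,0,0,0,0,0,-0.3,0,0,0])

```text
time: 17.67
ee_pos: [0.551, -0.077, 0.2019]
eef_rot: [0.569, 0.418, -0.569, 0.421]
ft_force: [0.2, -0.0, 0.1]
width: 0.0251
```

```bash
python3 -c "
from h import *
go(0.485,-0.30,0.195,-18)"
```

```text
t=17.67 pos [ 0.551  -0.077   0.2019] w 0.0251 F [ 0.2 -0.   0.1] j7 -0.36
turn(units) [ 0.017  0.004 -0.005] rows>= 0.1
shift after turn (units) [0.27 0.25 9.3 ]  shift in present axes [0.3  0.12 9.3 ]
```

Call:
arm_command(targets=[0,0,0,0,0,1,0,0,0,0,0,0,1,0,0,0,0,0,0,1,0,0,0,0,0,0,1,0,0,0,0,0,0,1,0,0,0,0,0,0,1,0,0,0,0,0,0,1,0,0,0,0,0,0,1,0,0,0,0,0,0,0.4,0,0,0,0,0,0,0,0])

```text
time: 18.5
ee_pos: [0.487, -0.2826, 0.2088]
eef_rot: [0.57, 0.418, -0.566, 0.425]
ft_force: [0.8, 0.8, -0.1]
width: 0.0253
```

```bash
python3 -c "
from h import *
go(0.49,-0.295,0.085,-18)
i=snap('scene','s6.png'); c=i[60:310,170:400]; cv2.imwrite('pics/s6c.png',cv2.resize(c,None,fx=2.4,fy=2.4))
print(ray('top',(465,200.7),.015))"
```

```text
t=18.50 pos [ 0.487  -0.2826  0.2088] w 0.0253 F [ 0.8  0.8 -0.1] j7 0.07
turn(units) [ 0.026  0.002 -0.014] rows>= 0.2
shift after turn (units) [4.95 0.27 0.43]  shift in present axes [4.95 0.2  0.43]
[ 0.50285735 -0.37419572  0.015     ]
```

View pics/s6c.png

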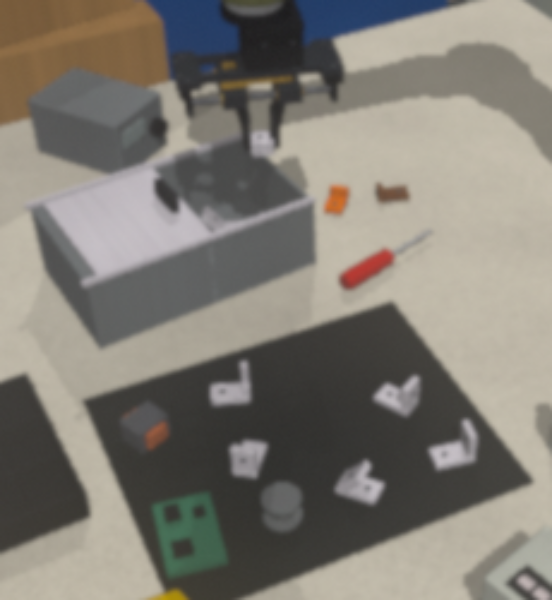

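E is held above the well. B has been knocked aside: from (208,403) to (230,391) in the crop, so I'll remeasure it. Place E now.

Call:
arm_command(targets=[0.02,0,-0.014,0.4,0.2,0.4,0,0,0,0,1,0,0,0,0,0,0,1,0,0,0,0,0,0,1,0,0,0,0,0,0,0.8,0,0,0,0,0,0,0.4,0,0,0,0,0,0,0,0,0,0])

```text
time: 19.13
ee_pos: [0.4966, -0.2801, 0.0922]
eef_rot: [0.57, 0.42, -0.566, 0.422]
ft_force: [-0.2, -4.4, -1.2]
width: 0.025
```

```bash
python3 -c "
from h import *
go(0.49,-0.295,0.085,-18)"
```

```text
t=19.13 pos [ 0.4966 -0.2801  0.0922] w 0.025 F [-0.2 -4.4 -1.2] j7 0.01
turn(units) [ 0.023 -0.005 -0.006] rows>= 0.2
shift after turn (units) [ 0.29 -0.07  0.65]  shift in present axes [ 0.28 -0.08  0.65]
```

Call:
arm_command(targets=[0,0,0,0,0,0.35,0,0,0,0,0,0,0.3,0,0,0,0,0.1,0,0,0,0,0,0,0,0,0,0,0,0,0,0,0,0,0.5,0,0,0,0,0,0,0.5,0,0,0,0,0,0,0.5,0,0,0,-0.6,0,0,0.55,0,0,0,-1,0,0,0.55,0,0,0,-1,0,0,0.55,0,0,0,-1,0,0,0.55,0,0,0,-0.8,0,0,0.55])

```text
time: 20.13
ee_pos: [0.4914, -0.2946, 0.2053]
eef_rot: [0.57, 0.422, -0.565, 0.422]
ft_force: [-0.7, -0.3, 0.2]
width: 0.0475
```

```bash
python3 -c "
from h import *
go(0.57,0.11,0.195,36)
i=snap('top','t7.png'); c=i[90:260,240:520]; cv2.imwrite('pics/t7c.png',cv2.resize(c,None,fx=2.8,fy=2.8))
i=snap('scene','s7.png'); c=i[60:310,170:400]; cv2.imwrite('pics/s7c.png',cv2.resize(c,None,fx=2.4,fy=2.4))"
```

```text
t=20.13 pos [ 0.4914 -0.2946  0.2053] w 0.0475 F [-0.7 -0.3  0.2] j7 0.08
turn(units) [-1.173 -0.004 -0.008] rows>= 7.4
shift after turn (units) [  0.41  12.06 -11.25]  shift in present axes [  0.5   -1.66 -16.4 ]
```

View pics/t7c.png

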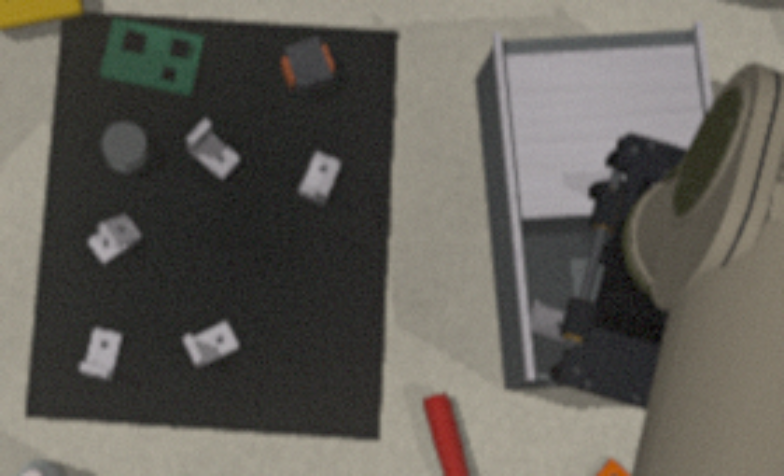

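View pics/s7c.png

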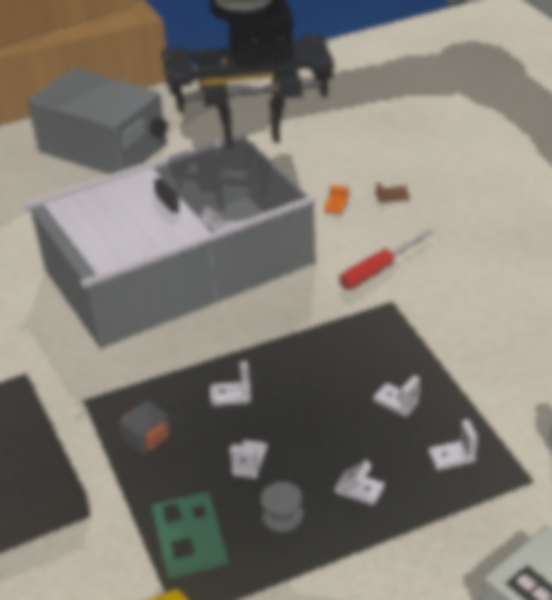

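E is in the well (550,318). Next D.

Call:
arm_command(targets=[-0.157,0,0,0,0,0,0.55,-0.157,0,0,0,0,0,0.55,-0.157,0,0,0,0,0,0.55,-0.157,0,0,0,0,0,0.55,-0.157,0,0,0,0,0,0.55,-0.157,0,0,0,0,0,0.55,-0.157,0,0,0,0,0,0.55,-0.06,0,0,0,0,0,0.55,0,0,0,0,0,0,0.55])

```text
time: 20.98
ee_pos: [0.4924, -0.2936, 0.2045]
eef_rot: [0.319, 0.629, -0.315, 0.634]
ft_force: [-0.9, 0.1, 0.3]
width: 0.0479
```

```bash
python3 - <<'E'
from h import *
go(0.572,0.104,0.15,35)
t=cv2.imread("pics/t7.png"); g=cv2.cvtColor(t,cv2.COLOR_BGR2GRAY)
for k,p in dict(B=(320,177),D=(115,238)).items():
    uv=np.array([240+p[0]/2.8,90+p[1]/2.8]); u0=uv.astype(int)-16; r=g[u0[1]:u0[1]+32,u0[0]:u0[0]+32]
    M=(cv2.resize(r,None,fx=8,fy=8,interpolation=cv2.INTER_CUBIC)>95).astype(np.uint8)
    cs,_=cv2.findContours(M,0,2); q=max(cs,key=cv2.contourArea)
    b=cv2.boxPoints(cv2.minAreaRect(q))/8+u0
    W=np.array([ray("top",v,.011)[:2] for v in b]); e=[W[(i+1)%4]-W[i] for i in range(4)]; L=max(e,key=np.linalg.norm)
    print(k,uv.round(1),"c",W.mean(0).round(4),"sides",np.linalg.norm(e[0]).round(3),np.linalg.norm(e[1]).round(3),"dir",np.degrees(np.arctan2(L[1],L[0])).round(1))
E
```

```text
t=20.98 pos [ 0.4924 -0.2936  0.2045] w 0.0479 F [-0.9  0.1  0.3] j7 0.98
turn(units) [ 0.037  0.005 -0.01 ] rows>= 0.2
shift after turn (units) [  2.18  11.73 -11.2 ]  shift in present axes [  2.24  12.04 -10.86]
B [354.3 153.2] c [ 0.6306 -0.0877] sides 0.044 0.028 dir -22.6
D [281.1 175. ] c [0.5714 0.1089] sides 0.046 0.034 dir -51.9
```

Call:
arm_command(targets=[0.03,0,-0.01,0,0.95,-0.9,0.55,0,0,0,0,0.95,-0.9,0.55,0,0,0,0,0.95,-0.9,0.55,0,0,0,0,0.95,-0.9,0.55,0,0,0,0,0.95,-0.9,0.55,0,0,0,0,0.95,-0.9,0.55,0,0,0,0,0.95,-0.9,0.55,0,0,0,0,0.95,-0.9,0.55,0,0,0,0.5,0.95,-0.9,0.55,0,0,0,0.5,0.95,-0.9,0.55,0,0,0,0.5,0.95,-0.9,0.55,0,0,0,0,0.5,-0.5,0.55])

```text
time: 21.98
ee_pos: [0.5711, 0.0854, 0.1603]
eef_rot: [0.337, 0.62, -0.339, 0.622]
ft_force: [-0.9, 0.3, -0.8]
width: 0.0479
```

```bash
python3 -c "
from h import *
go(0.572,0.104,0.027,35)"
```

```text
t=21.98 pos [0.5711 0.0854 0.1603] w 0.0479 F [-0.9  0.3 -0.8] j7 0.14
turn(units) [-0.047  0.006  0.002] rows>= 0.3
shift after turn (units) [ 5.33  0.46 -0.59]  shift in present axes [ 5.33  0.44 -0.63]
```

Call:
arm_command(targets=[-0.047,0,0,0.5,0.35,-0.5,0.55,0,0,0,1,0,0,0.55,0,0,0,1,0,0,0.55,0,0,0,1,0,0,0.55,0,0,0,0.5,0,0,0.55,0,0,0,0,0,0,0.55])

```text
time: 22.48
ee_pos: [0.5707, 0.1112, 0.0549]
eef_rot: [0.326, 0.627, -0.326, 0.628]
ft_force: [0.1, 0.1, 0.4]
width: 0.0481
```

```bash
python3 -c "
from h import *
go(0.572,0.104,0.027,35)"
```

```text
t=22.48 pos [0.5707 0.1112 0.0549] w 0.0481 F [0.1 0.1 0.4] j7 0.06
turn(units) [ 0.001  0.001 -0.001] rows>= 0.0
shift after turn (units) [ 1.12 -0.12  0.27]  shift in present axes [ 1.12 -0.12  0.27]
```

Call:
arm_command(targets=[0,0,0,0.4,-0.1,0.2,0.55,0,0,0,0.4,0,0,0.55,0,0,0,0.25,0,0,0.55,0,0,0,0,0,0,0.55])

```text
time: 22.82
ee_pos: [0.573, 0.1044, 0.0285]
eef_rot: [0.328, 0.626, -0.327, 0.628]
ft_force: [0.0, -0.4, -0.9]
width: 0.0475
```

```bash
python3 -c "
from h import *
go(0.572,0.104,0.027,35)
i=snap('scene','s8.png'); c=i[200:300,240:380]; cv2.imwrite('pics/s8c.png',cv2.resize(c,None,fx=5,fy=5))"
```

```text
t=22.82 pos [0.573  0.1044 0.0285] w 0.0475 F [ 0.  -0.4 -0.9] j7 0.05
turn(units) [-0.004  0.003 -0.003] rows>= 0.0
shift after turn (units) [ 0.06 -0.04 -0.01]  shift in present axes [ 0.06 -0.04 -0.01]
```

View pics/s8c.png

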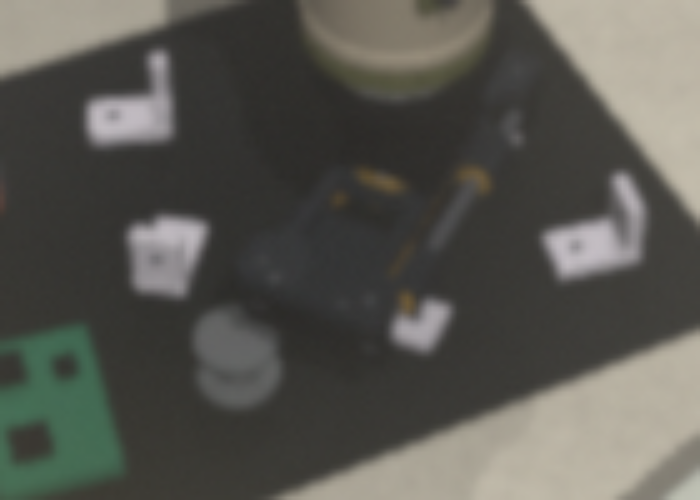

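The gripper is over D (425,325 in the crop), clear of the spool. Lower slightly, grip, lift.

Call:
arm_command(targets=[0,0,0,0.08,0,0,0.4,0,0,0,0,0,0,0.2,0,0,0,0,0,0,0,0,0,0,0,0,0,0,0,0,0,0,0,0,0,0,0,0,0,0,0,0,0,0,0,0,0,0,0], newtons=35)

```text
time: 23.45
ee_pos: [0.575, 0.105, 0.0298]
eef_rot: [0.329, 0.624, -0.326, 0.629]
ft_force: [0.3, 0.1, -0.9]
width: 0.0255
```

Call:
arm_command(targets=[0,0,0,-0.4,0,0,0,0,0,0,-0.8,0,0,0,0,0,0,-1,0,0,0,0,0,0,-1,0,0,0,0,0,0,-1,0,0,0,0,0,0,-1,0,0,0,0,0,0,-1,0,0,0,0,0,0,-0.3,0,0,0])

```text
time: 24.12
ee_pos: [0.571, 0.1057, 0.2014]
eef_rot: [0.328, 0.626, -0.326, 0.628]
ft_force: [1.7, 0.7, -0.1]
width: 0.0255
```

```bash
python3 -c "
from h import *
go(0.53,-0.33,0.205,35)"
```

```text
t=24.12 pos [0.571  0.1057 0.2014] w 0.0255 F [ 1.7  0.7 -0.1] j7 0.16
turn(units) [-0.001  0.001 -0.004] rows>= 0.0
shift after turn (units) [ -0.14 -11.34  13.33]  shift in present axes [ -0.16 -11.32  13.35]
```

Call:
arm_command(targets=[0,0,0,0,-0.85,1,0,0,0,0,0,-0.85,1,0,0,0,0,0,-0.85,1,0,0,0,0,0,-0.85,1,0,0,0,0,0,-0.85,1,0,0,0,0,0,-0.85,1,0,0,0,0,0,-0.85,1,0,0,0,0,0,-0.85,1,0,0,0,0,0,-0.85,1,0,0,0,0,0,-0.85,1,0,0,0,0,0,-0.85,1,0,0,0,0,0,-0.85,1,0])

```text
time: 25.12
ee_pos: [0.5346, -0.2911, 0.206]
eef_rot: [0.324, 0.628, -0.318, 0.633]
ft_force: [1.2, -0.7, -0.3]
width: 0.0259
```

```bash
python3 -c "
from h import *
go(0.53,-0.325,0.09,35)"
```

```text
t=25.12 pos [ 0.5346 -0.2911  0.206 ] w 0.0259 F [ 1.2 -0.7 -0.3] j7 0.91
turn(units) [ 0.024  0.003 -0.014] rows>= 0.2
shift after turn (units) [ 4.64 -0.93  1.01]  shift in present axes [ 4.63 -1.    0.98]
```

Call:
arm_command(targets=[0.02,0,-0.014,0.3,-0.5,0.5,0,0,0,0,0.7,-0.2,0.2,0,0,0,0,1,0,0,0,0,0,0,1,0,0,0,0,0,0,0.7,0,0,0,0,0,0,0.3,0,0,0,0,0,0,0,0,0,0])

```text
time: 25.7
ee_pos: [0.5266, -0.3257, 0.0999]
eef_rot: [0.329, 0.625, -0.332, 0.625]
ft_force: [-0.6, -0.7, 0.1]
width: 0.026
```

```bash
python3 -c "
from h import *
go(0.53,-0.325,0.09,35)
i=snap('scene','s9.png'); c=i[60:230,170:370]; cv2.imwrite('pics/s9c.png',cv2.resize(c,None,fx=3.3,fy=3.3))"
```

```text
t=25.70 pos [ 0.5266 -0.3257  0.0999] w 0.026 F [-0.6 -0.7  0.1] j7 0.89
turn(units) [-0.016  0.003  0.005] rows>= 0.1
shift after turn (units) [0.39 0.13 0.06]  shift in present axes [0.39 0.13 0.05]
```

View pics/s9c.png

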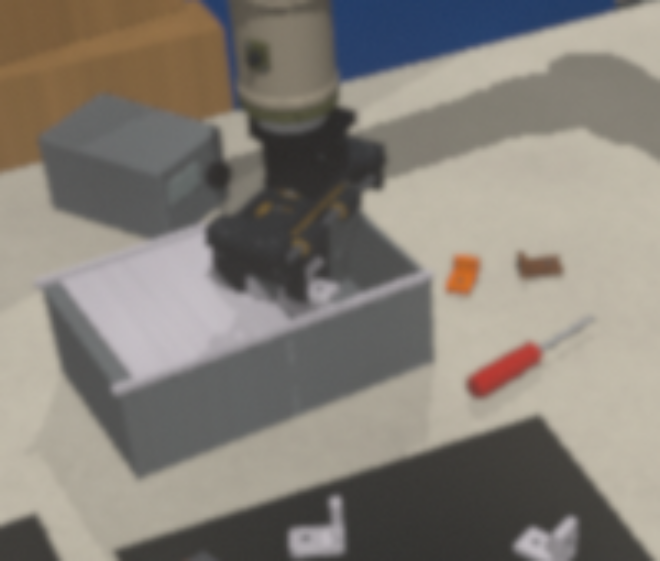

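D is in the well mouth (320,290 in the crop). Release and rise.

Call:
arm_command(targets=[0,0,0,0.15,0,0,0,0,0,0,0,0,0,0,0,0,0,0,0,0,0.5,0,0,0,0,0,0,0.5,0,0,0,0,0,0,0.5,0,0,0,-0.6,0,0,0.55,0,0,0,-1,0,0,0.55,0,0,0,-1,0,0,0.55,0,0,0,-1,0,0,0.55,0,0,0,-0.7,0,0,0.55])

```text
time: 26.58
ee_pos: [0.5278, -0.3237, 0.2112]
eef_rot: [0.328, 0.624, -0.331, 0.626]
ft_force: [0.7, -0.1, 0.7]
width: 0.0477
```

```bash
cat > m.py <<'E'
from h import *
def rect(t,uv):
    g=cv2.cvtColor(t,cv2.COLOR_BGR2GRAY); uv=np.array(uv); u0=uv.astype(int)-16; r=g[u0[1]:u0[1]+32,u0[0]:u0[0]+32]
    M=(cv2.resize(r,None,fx=8,fy=8,interpolation=cv2.INTER_CUBIC)>95).astype(np.uint8)
    cs,_=cv2.findContours(M,0,2); q=max(cs,key=cv2.contourArea)
    b=cv2.boxPoints(cv2.minAreaRect(q))/8+u0
    W=np.array([ray("top",v,.011)[:2] for v in b]); e=[W[(i+1)%4]-W[i] for i in range(4)]; L=max(e,key=np.linalg.norm)
    print(uv.round(1),"c",W.mean(0).round(4),"sides",np.linalg.norm(e[0]).round(3),np.linalg.norm(e[1]).round(3),"dir",np.degrees(np.arctan2(L[1],L[0])).round(1))
E
python3 -c "
from m import *
i=snap('top','t10.png'); c=i[90:260,240:520]; cv2.imwrite('pics/t10c.png',cv2.resize(c,None,fx=2.8,fy=2.8))
b=i[130:175,335:375]; cv2.imwrite('pics/b10.png',cv2.resize(b,None,fx=12,fy=12,interpolation=cv2.INTER_CUBIC))
rect(i,(354.3,153.2)); go(0.632,-0.087,0.2,64)
"
```

```text
[354.3 153.2] c [ 0.6305 -0.0876] sides 0.045 0.028 dir -23.7
t=26.63 pos [ 0.5291 -0.3241  0.2147] w 0.0476 F [0.9 0.5 3.7] j7 0.93
turn(units) [-0.658  0.011  0.004] rows>= 4.1
shift after turn (units) [ 0.59 10.33 -0.46]  shift in present axes [ 0.53  8.76 -5.51]
```

View pics/t10c.png

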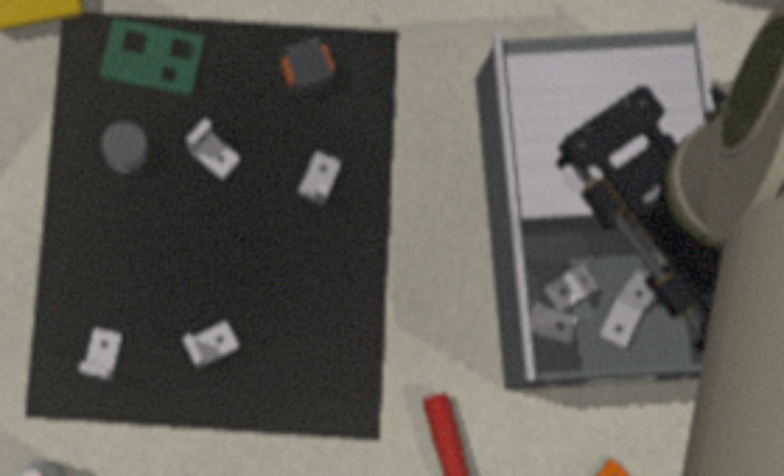

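View pics/b10.png

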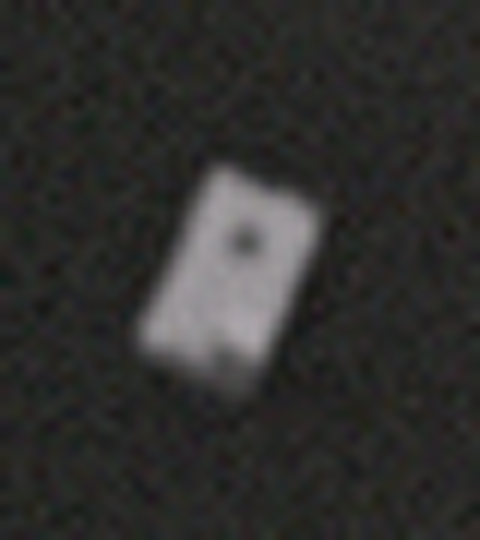

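C, D and E are in the well (630,310), (570,285), (555,322). B is now at (320,177), yaw about −24°; its left half lacks the tall rear face, which again says chipped.

Call:
arm_command(targets=[-0.157,0,0,0,0,0,0.55,-0.157,0,0,0,0,0,0.55,-0.157,0,0,0,0,0,0.55,-0.157,0,0,0,0,0,0.55,-0.07,0,0,0,0,0,0.55,0,0,0,0,0,0,0.55])

```text
time: 27.13
ee_pos: [0.5314, -0.325, 0.2212]
eef_rot: [0.138, 0.687, -0.146, 0.698]
ft_force: [-0.1, -0.6, -0.5]
width: 0.048
```

```bash
python3 -c "
from h import *
go(0.628,-0.086,0.15,66)"
```

```text
t=27.13 pos [ 0.5314 -0.325   0.2212] w 0.048 F [-0.1 -0.6 -0.5] j7 1.47
turn(units) [0.018 0.022 0.01 ] rows>= 0.2
shift after turn (units) [ 2.85 10.31 -0.36]  shift in present axes [ 2.76 10.33 -0.26]
```

Call:
arm_command(targets=[0.01,0.02,0.01,0,0.95,0,0.55,0,0,0,0,1,0,0.55,0,0,0,0,1,0,0.55,0,0,0,0,1,0,0.55,0,0,0,0,1,0,0.55,0,0,0,0,1,0,0.55,0,0,0,0.5,1,0,0.55,0,0,0,0.8,1,0,0.55,0,0,0,0.8,0.9,0,0.55,0,0,0,0.5,0.6,0,0.55,0,0,0,0,0,0,0.55])

```text
time: 28.05
ee_pos: [0.6341, -0.1039, 0.1568]
eef_rot: [0.156, 0.686, -0.158, 0.693]
ft_force: [-0.6, 0.5, -0.5]
width: 0.0477
```

```bash
python3 -c "
from h import *
go(0.628,-0.086,0.027,66)"
```

```text
t=28.05 pos [ 0.6341 -0.1039  0.1568] w 0.0477 F [-0.6  0.5 -0.5] j7 0.98
turn(units) [-0.038  0.012  0.001] rows>= 0.3
shift after turn (units) [ 5.19  0.56 -0.51]  shift in present axes [ 5.19  0.54 -0.58]
```

Call:
arm_command(targets=[-0.04,0.01,0,0.5,0.5,-0.5,0.55,0,0,0,1,0,0,0.55,0,0,0,1,0,0,0.55,0,0,0,1,0,0,0.55,0,0,0,0.5,0,0,0.55,0,0,0,0,0,0,0.55])

```text
time: 28.55
ee_pos: [0.6304, -0.0889, 0.0571]
eef_rot: [0.149, 0.688, -0.151, 0.694]
ft_force: [-1.2, -0.6, 0.0]
width: 0.0478
```

```bash
python3 -c "
from h import *
go(0.628,-0.086,0.027,66)"
```

```text
t=28.55 pos [ 0.6304 -0.0889  0.0571] w 0.0478 F [-1.2 -0.6  0. ] j7 0.93
turn(units) [-0.011  0.01   0.001] rows>= 0.1
shift after turn (units) [ 1.2   0.06 -0.14]  shift in present axes [ 1.2   0.06 -0.15]
```

Call:
arm_command(targets=[0,0.01,0,0.4,0.05,-0.15,0.55,0,0,0,0.45,0,0,0.55,0,0,0,0.3,0,0,0.55,0,0,0,0.05,0,0,0.55,0,0,0,0,0,0,0.55])

```text
time: 28.97
ee_pos: [0.6294, -0.0882, 0.0284]
eef_rot: [0.151, 0.689, -0.152, 0.692]
ft_force: [0.1, 0.2, 0.7]
width: 0.0482
```

```bash
python3 -c "
from h import *
go(0.628,-0.086,0.027,66)
i=snap('scene','s11.png'); c=i[190:290,220:360]; cv2.imwrite('pics/s11c.png',cv2.resize(c,None,fx=5,fy=5))"
```

```text
t=28.97 pos [ 0.6294 -0.0882  0.0284] w 0.0482 F [0.1 0.2 0.7] j7 0.91
turn(units) [-0.017  0.005  0.001] rows>= 0.1
shift after turn (units) [ 0.06  0.06 -0.09]  shift in present axes [ 0.06  0.06 -0.09]
```

View pics/s11c.png

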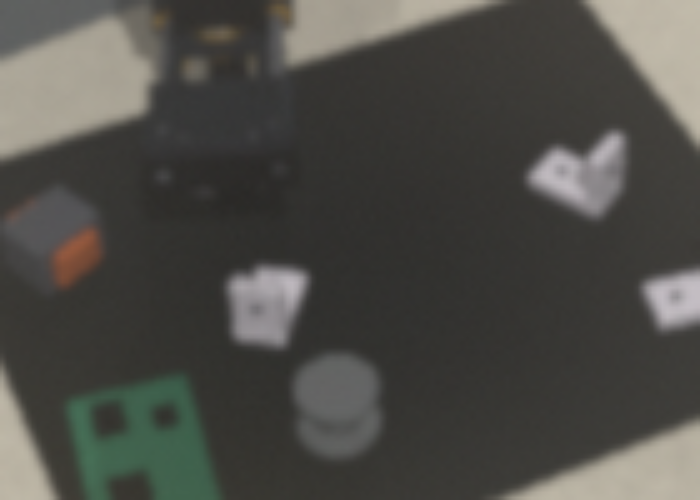

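The gripper covers B and nothing is touched (force under 1 N). Grip and lift.

Call:
arm_command(targets=[0,0,0,0.08,0,0,0.4,0,0,0,0,0,0,0.2,0,0,0,0,0,0,0,0,0,0,0,0,0,0,0,0,0,0,0,0,0,0,0,0,0,0,0,0,0,0,0,0,0,0,0], newtons=35)

```text
time: 29.6
ee_pos: [0.6308, -0.0881, 0.0287]
eef_rot: [0.151, 0.688, -0.152, 0.693]
ft_force: [0.0, 0.1, 0.1]
width: 0.0251
```

Call:
arm_command(targets=[0,0,0,-0.4,0,0,0,0,0,0,-0.8,0,0,0,0,0,0,-1,0,0,0,0,0,0,-1,0,0,0,0,0,0,-1,0,0,0,0,0,0,-1,0,0,0,0,0,0,-1,0,0,0,0,0,0,-0.3,0,0,0])

```text
time: 30.27
ee_pos: [0.6275, -0.0868, 0.2001]
eef_rot: [0.151, 0.69, -0.151, 0.691]
ft_force: [0.7, 0.4, 0.4]
width: 0.0252
```

```bash
python3 -c "
from h import *
go(0.48,-0.34,0.205,66)"
```

```text
t=30.27 pos [ 0.6275 -0.0868  0.2001] w 0.0252 F [0.7 0.4 0.4] j7 1.0
turn(units) [-0.015  0.002  0.   ] rows>= 0.1
shift after turn (units) [ -0.2  -11.65  -1.27]  shift in present axes [ -0.2  -11.67  -1.13]
```

Call:
arm_command(targets=[0,0,0,0,-1,-0.1,0,0,0,0,0,-1,-0.1,0,0,0,0,0,-1,-0.1,0,0,0,0,0,-1,-0.1,0,0,0,0,0,-1,-0.1,0,0,0,0,0,-1,-0.1,0,0,0,0,0,-1,-0.1,0,0,0,0,0,-1,-0.1,0,0,0,0,0,-1,-0.1,0,0,0,0,0,-1,-0.1,0,0,0,0,0,-1,-0.1,0])

```text
time: 31.18
ee_pos: [0.4856, -0.3263, 0.2048]
eef_rot: [0.147, 0.689, -0.145, 0.695]
ft_force: [0.6, 0.1, -1.2]
width: 0.025
```

```bash
python3 -c "
from h import *
go(0.472,-0.342,0.09,66)
i=snap('scene','s12.png'); c=i[60:310,170:400]; cv2.imwrite('pics/s12c.png',cv2.resize(c,None,fx=2.4,fy=2.4))"
```

```text
t=31.18 pos [ 0.4856 -0.3263  0.2048] w 0.025 F [ 0.6  0.1 -1.2] j7 1.52
turn(units) [ 0.004  0.01  -0.006] rows>= 0.1
shift after turn (units) [ 4.59 -0.79 -0.24]  shift in present axes [ 4.58 -0.82 -0.28]
```

View pics/s12c.png

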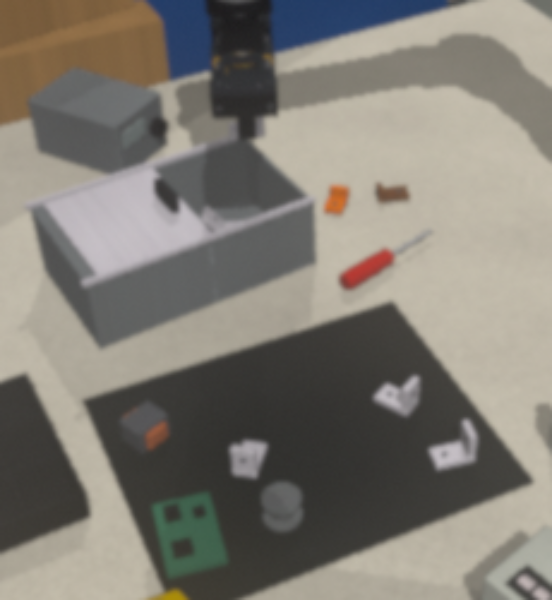

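Call:
arm_command(targets=[0,0,0,0.3,-0.5,-0.2,0,0,0,0,0.7,-0.2,0,0,0,0,0,1,0,0,0,0,0,0,1,0,0,0,0,0,0,0.8,0,0,0,0,0,0,0.4,0,0,0,0,0,0,0,0,0,0])

```text
time: 31.82
ee_pos: [0.4681, -0.3509, 0.0969]
eef_rot: [0.15, 0.688, -0.152, 0.694]
ft_force: [0.1, 0.6, -0.6]
width: 0.0254
```

```bash
python3 -c "
from h import *
go(0.472,-0.342,0.09,66)
i=snap('scene','s13.png'); c=i[60:230,170:370]; cv2.imwrite('pics/s13c.png',cv2.resize(c,None,fx=3.3,fy=3.3))"
```

```text
t=31.82 pos [ 0.4681 -0.3509  0.0969] w 0.0254 F [ 0.1  0.6 -0.6] j7 1.51
turn(units) [-0.014  0.011  0.001] rows>= 0.1
shift after turn (units) [ 0.27  0.39 -0.  ]  shift in present axes [ 0.27  0.39 -0.01]
```

View pics/s13c.png

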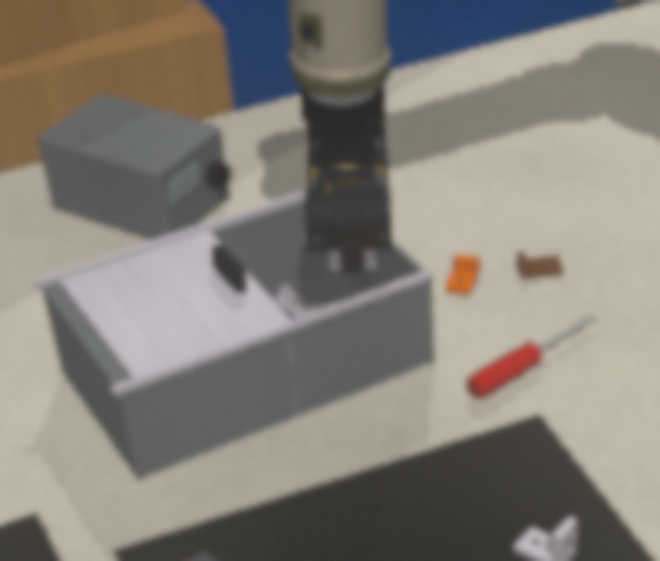

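B is within the well mouth (350,262). Adjust, release and rise.

Call:
arm_command(targets=[0,0,0,0.15,0.3,0,0,0,0,0,0,0,0,0,0,0,0,0,0,0,0,0,0,0,0,0,0,0.5,0,0,0,0,0,0,0.5,0,0,0,0,0,0,0.5,0,0,0,-0.6,0,0,0.55,0,0,0,-1,0,0,0.55,0,0,0,-1,0,0,0.55,0,0,0,-1,0,0,0.55,0,0,0,-0.7,0,0,0.55,0,0,0,0,0,0,0.55])

```text
time: 32.87
ee_pos: [0.473, -0.343, 0.2124]
eef_rot: [0.148, 0.685, -0.152, 0.696]
ft_force: [0.3, -0.1, 0.7]
width: 0.0483
```

```bash
python3 -c "
from m import *
i=snap('top','t14.png'); c=i[90:260,240:520]; cv2.imwrite('pics/t14c.png',cv2.resize(c,None,fx=2.8,fy=2.8))
go(0.596,-0.335,0.2,3.5)
"
```

```text
t=32.92 pos [ 0.4726 -0.3429  0.2108] w 0.0478 F [-0.2  0.2 -0.6] j7 1.55
turn(units) [ 1.376  0.019 -0.008] rows>= 8.7
shift after turn (units) [ 0.43  4.95 -0.01]  shift in present axes [0.5  2.34 4.35]
```

View pics/t14c.png

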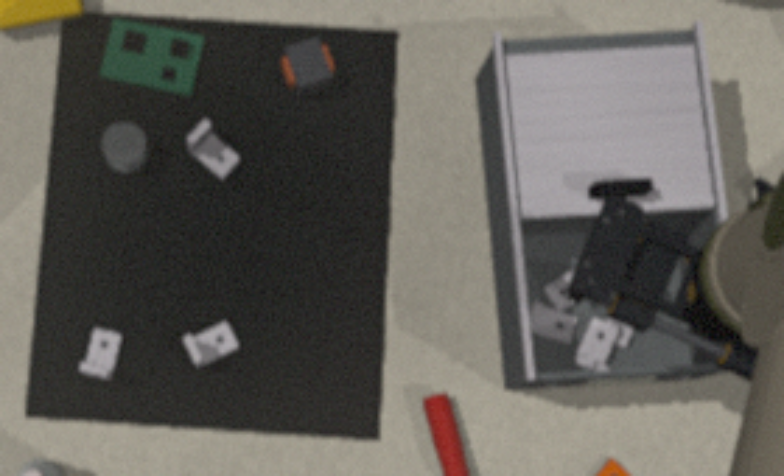

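B is in the well (600,343); three sound ones remain on the mat. Now grip the shutter bar and shut it.

Call:
arm_command(targets=[0.157,0,0,0,0,0,0.7,0.157,0,0,0,0,0,0.7,0.157,0,0,0,0,0,0.7,0.157,0,0,0,0,0,0.7,0.157,0,0,0,0,0,0.7,0.157,0,0,0,0,0,0.7,0.157,0,0,0,0,0,0.7,0.157,0.01,0,0,0,0,0.7,0.12,0.01,0,0,0,0,0.7,0,0,0,0,0,0,0.7])

```text
time: 33.75
ee_pos: [0.4686, -0.3421, 0.2005]
eef_rot: [0.495, 0.512, -0.487, 0.506]
ft_force: [-0.3, -0.3, -0.6]
width: 0.0608
```

```bash
python3 -c "
from h import *
go(0.596,-0.335,0.17,3.5)"
```

```text
t=33.75 pos [ 0.4686 -0.3421  0.2005] w 0.0608 F [-0.3 -0.3 -0.6] j7 0.49
turn(units) [-0.032 -0.017 -0.003] rows>= 0.2
shift after turn (units) [1.22 5.11 0.03]  shift in present axes [ 1.23  5.1  -0.08]
```

Call:
arm_command(targets=[-0.03,-0.015,0,0,1,0,0.7,0,0,0,0,1,0,0.7,0,0,0,0,1,0,0.7,0,0,0,0,1,0,0.7,0,0,0,0.5,0.8,0,0.7,0,0,0,0.3,0,0,0.7,0,0,0,0,0,0,0.7])

```text
time: 34.33
ee_pos: [0.5899, -0.3356, 0.1728]
eef_rot: [0.479, 0.521, -0.48, 0.518]
ft_force: [0.2, -0.4, -0.2]
width: 0.0611
```

```bash
python3 -c "
from h import *
go(0.596,-0.335,0.132,3.5)
i=snap('scene','s15.png'); c=i[60:230,170:370]; cv2.imwrite('pics/s15c.png',cv2.resize(c,None,fx=3.3,fy=3.3))"
```

```text
t=34.33 pos [ 0.5899 -0.3356  0.1728] w 0.0611 F [ 0.2 -0.4 -0.2] j7 0.37
turn(units) [ 0.024 -0.002  0.006] rows>= 0.2
shift after turn (units) [ 1.63  0.25 -0.01]  shift in present axes [ 1.63  0.25 -0.  ]
```

View pics/s15c.png

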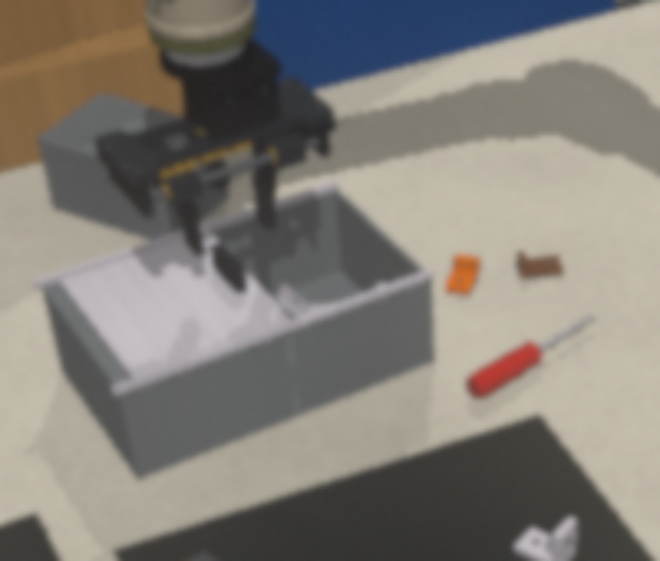

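Call:
arm_command(targets=[0.02,0,0,0.5,0.25,0,0.7,0,0,0,0.6,0,0,0.7,0,0,0,0.35,0,0,0.7,0,0,0,0,0,0,0.7,0,0,0,0,0,0,0.7])

```text
time: 34.8
ee_pos: [0.5936, -0.3371, 0.1352]
eef_rot: [0.483, 0.516, -0.486, 0.514]
ft_force: [0.3, -0.6, 0.7]
width: 0.0609
```

```bash
python3 -c "
from h import *
go(0.596,-0.335,0.132,3.5)"
```

```text
t=34.80 pos [ 0.5936 -0.3371  0.1352] w 0.0609 F [ 0.3 -0.6  0.7] j7 0.34
turn(units) [0.001 0.    0.007] rows>= 0.0
shift after turn (units) [ 0.13  0.1  -0.08]  shift in present axes [ 0.13  0.1  -0.08]
```

Call:
arm_command(targets=[0,0,0,0.13,0.1,-0.05,0.4,0,0,0,0,0,0,0.2,0,0,0,0,0,0,0,0,0,0,0,0,0,0,0,0,0,0,0,0,0,0,0,0,0,0,0,0,0,0,0,0,0,0,0,0,0,0,0,0,0,0,0,0,0,0,0,0,0,0,0,0,0,0,0,0], newtons=30)

```text
time: 35.63
ee_pos: [0.5953, -0.3369, 0.1349]
eef_rot: [0.483, 0.516, -0.487, 0.514]
ft_force: [0.8, -0.0, -1.4]
width: 0.0119
```

```bash
python3 -c "
from h import *
go(0.456,-0.3435,0.132,3.5)"
```

```text
t=35.63 pos [ 0.5953 -0.3369  0.1349] w 0.0119 F [ 0.8 -0.  -1.4] j7 0.34
turn(units) [-0.001  0.003  0.007] rows>= 0.0
shift after turn (units) [ 0.11 -5.58 -0.08]  shift in present axes [ 0.15 -5.58 -0.07]
```

Call:
arm_command(targets=[0,0,0,0,-0.4,0,0,0,0,0,0,-0.5,0,0,0,0,0,0,-0.5,0,0,0,0,0,0,-0.5,0,0,0,0,0,0,-0.5,0,0,0,0,0,0,-0.5,0,0,0,0,0,0,-0.5,0,0,0,0,0,0,-0.5,0,0,0,0,0,0,-0.5,0,0,0,0,0,0,-0.3,0,0])

```text
time: 36.47
ee_pos: [0.4784, -0.3443, 0.1348]
eef_rot: [0.484, 0.513, -0.484, 0.518]
ft_force: [1.8, -0.4, -2.0]
width: 0.0114
```

```bash
python3 -c "
from h import *
go(0.456,-0.3435,0.132,3.5)"
```

```text
t=36.47 pos [ 0.4784 -0.3443  0.1348] w 0.0114 F [ 1.8 -0.4 -2. ] j7 0.47
turn(units) [ 0.002  0.007 -0.006] rows>= 0.1
shift after turn (units) [ 0.11 -0.89 -0.09]  shift in present axes [ 0.11 -0.89 -0.09]
```

Call:
arm_command(targets=[0,0,0,0,-0.25,0,0,0,0,0,0,-0.25,0,0,0,0,0,0,-0.25,0,0,0,0,0,0,-0.2,0,0])

```text
time: 36.8
ee_pos: [0.4553, -0.3457, 0.135]
eef_rot: [0.485, 0.512, -0.483, 0.52]
ft_force: [28.7, -6.4, -26.7]
width: 0.0121
```

Call:
arm_command(targets=[0,0,0,0,-0.2,0,0,0,0,0,0,-0.2,0,0,0,0,0,0,-0.2,0,0])

```text
time: 37.05
ee_pos: [0.4548, -0.3455, 0.135]
eef_rot: [0.489, 0.504, -0.474, 0.531]
ft_force: [26.4, -6.2, -20.3]
width: 0.012
```

Stop reached: travel 0.596→0.455 m = 141 mm. Release and rise.

Call:
arm_command(targets=[0,0,0,0,0,0,0,0,0,0,0,0,0,0,0,0,0,0,0,0,0.4,0,0,0,0,0,0,0.4,0,0,0,0,0,0,0.4,0,0,0,-0.5,0,0,0.4,0,0,0,-1,0,0,0.4,0,0,0,-1,0,0,0.4,0,0,0,-1,0,0,0.4,0,0,0,0,0,0,0.2])

```text
time: 37.88
ee_pos: [0.4498, -0.3436, 0.2284]
eef_rot: [0.489, 0.505, -0.474, 0.53]
ft_force: [-0.2, -0.7, 0.3]
width: 0.0325
```

```bash
python3 -c "
from h import *
i=snap('top','t16.png'); c=i[90:260,240:520]; cv2.imwrite('pics/t16c.png',cv2.resize(c,None,fx=2.8,fy=2.8))
i=snap('scene','s16.png'); c=i[60:340,170:460]; cv2.imwrite('pics/s16c.png',cv2.resize(c,None,fx=2.1,fy=2.1))
go(0.41,0.25,0.22,0)"
```

```text
t=37.98 pos [ 0.4487 -0.343   0.2243] w 0.0268 F [ 0.9  0.3 -1.1] j7 0.57
turn(units) [ 0.093  0.009 -0.047] rows>= 0.7
shift after turn (units) [  0.17  -1.55 -23.72]  shift in present axes [ -0.03   0.18 -23.77]
```

View pics/t16c.png

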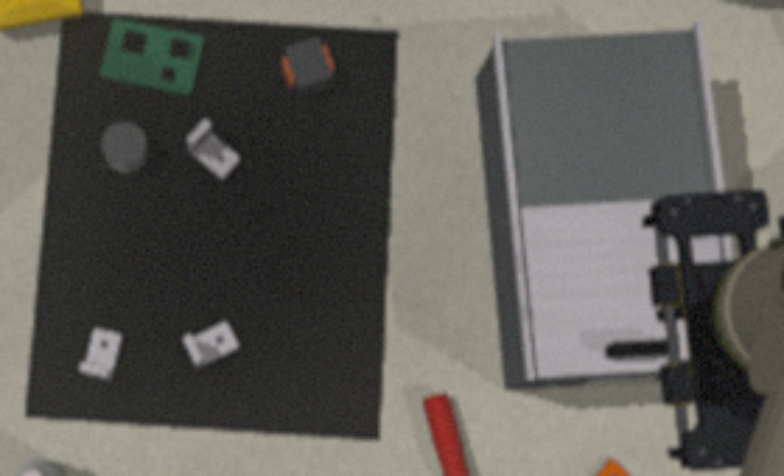

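View pics/s16c.png

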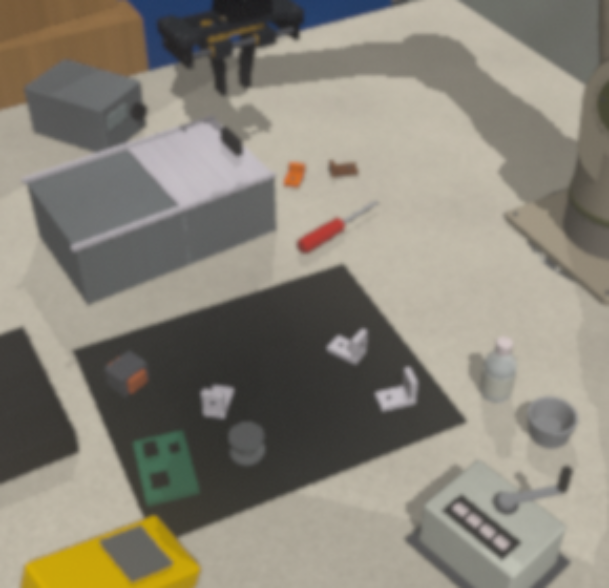

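The shutter is shut (bar at 640,349 near the front) and the three sound brackets are on the mat. Now the lever. Pivot computed at (0.473,0.340), pin at rest (0.413,0.356), at stop (0.427,0.298).

```bash
python3 -c "
from h import *
go(0.404,0.379,0.225,13.4)
for z in (.1,.15,.2): print(ray('top',(108,212),z).round(3),ray('top',(122,128),z).round(3))"
```

```text
t=37.98 pos [ 0.4487 -0.343   0.2243] w 0.0268 F [ 0.9  0.3 -1.1] j7 0.57
turn(units) [-0.205  0.015 -0.045] rows>= 1.3
shift after turn (units) [ -0.03   4.95 -28.51]  shift in present axes [ -0.26   0.33 -28.93]
[0.458 0.513 0.1  ] [0.669 0.496 0.1  ]
[0.452 0.488 0.15 ] [0.652 0.472 0.15 ]
[0.446 0.464 0.2  ] [0.636 0.449 0.2  ]
```

Call:
arm_command(targets=[-0.1,0.01,-0.02,0,0,0,0,-0.1,0,-0.02,0,0,0,0,0,0,0,0,0.17,-1,0,0,0,0,0,0.17,-1,0,0,0,0,0,0.17,-1,0,0,0,0,0,0.17,-1,0,0,0,0,0,0.17,-1,0,0,0,0,0,0.17,-1,0,0,0,0,0,0.17,-1,0,0,0,0,0,0.17,-1,0,0,0,0,0,0.17,-1,0,0,0,0,0,0.17,-1,0])

```text
time: 38.98
ee_pos: [0.4232, -0.0831, 0.2149]
eef_rot: [0.438, 0.558, -0.442, 0.549]
ft_force: [1.0, -0.1, -0.7]
width: 0.0005
```

```bash
python3 -c "
from h import *
go(0.404,0.379,0.225,13.4)"
```

```text
t=38.98 pos [ 0.4232 -0.0831  0.2149] w 0.0005 F [ 1.  -0.1 -0.7] j7 0.36
turn(units) [-0.008 -0.009  0.015] rows>= 0.1
shift after turn (units) [ -0.41   3.54 -18.16]  shift in present axes [ -0.31   3.42 -18.18]
```

Call:
arm_command(targets=[0,-0.01,0.015,-0.1,0.19,-1,0,0,0,0,-0.1,0.19,-1,0,0,0,0,-0.1,0.19,-1,0,0,0,0,-0.1,0.19,-1,0,0,0,0,0,0.19,-1,0,0,0,0,0,0.19,-1,0,0,0,0,0,0.19,-1,0,0,0,0,0,0.19,-1,0,0,0,0,0,0.19,-1,0,0,0,0,0,0.19,-1,0,0,0,0,0,0.19,-1,0,0,0,0,0,0.19,-1,0])

```text
time: 39.98
ee_pos: [0.4014, 0.2349, 0.2181]
eef_rot: [0.437, 0.555, -0.445, 0.551]
ft_force: [0.2, 0.3, 0.0]
width: 0.0005
```

```bash
python3 -c "
from h import *
go(0.404,0.379,0.2,13.4)"
```

```text
t=39.98 pos [0.4014 0.2349 0.2181] w 0.0005 F [0.2 0.3 0. ] j7 -0.47
turn(units) [-0.011  0.004  0.015] rows>= 0.1
shift after turn (units) [ 0.72  1.44 -5.58]  shift in present axes [ 0.69  1.4  -5.6 ]
```

Call:
arm_command(targets=[0,0,0.01,0,0.25,-1,0,0,0,0,0,0.25,-1,0,0,0,0,0,0.25,-1,0,0,0,0,0,0.25,-1,0,0,0,0,0,0.25,-1,0,0,0,0,0,0.15,-0.4,0,0,0,0,0,0,0,0,0,0,0,0,0,0,0])

```text
time: 40.65
ee_pos: [0.3996, 0.3833, 0.2102]
eef_rot: [0.434, 0.557, -0.445, 0.552]
ft_force: [-0.2, -0.5, -0.2]
width: 0.0004
```

```bash
python3 -c "
from h import *
go(0.404,0.379,0.107,13.4)
i=snap('scene','s17.png'); c=i[200:400,320:520]; cv2.imwrite('pics/s17c.png',cv2.resize(c,None,fx=3,fy=3))
i=snap('top','t17.png'); c=i[120:300,80:280]; cv2.imwrite('pics/t17c.png',cv2.resize(c,None,fx=3,fy=3))"
```

```text
t=40.65 pos [0.3996 0.3833 0.2102] w 0.0004 F [-0.2 -0.5 -0.2] j7 -0.89
turn(units) [-0.004  0.006  0.021] rows>= 0.1
shift after turn (units) [4.13 0.13 0.21]  shift in present axes [4.13 0.2  0.19]
```

View pics/s17c.png

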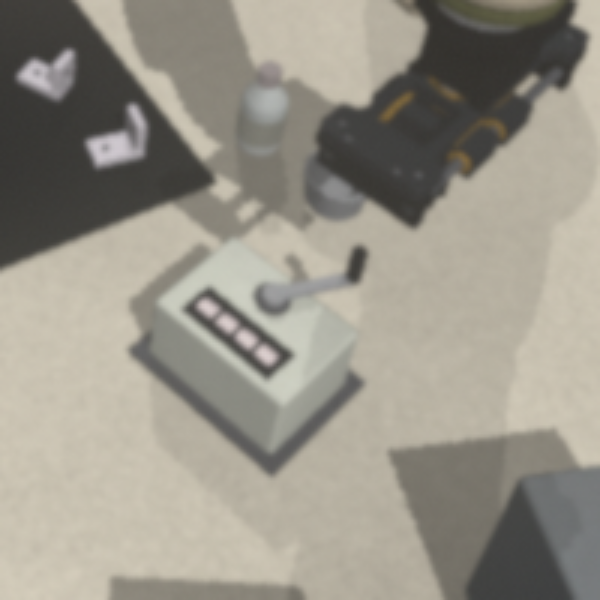

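View pics/t17c.png

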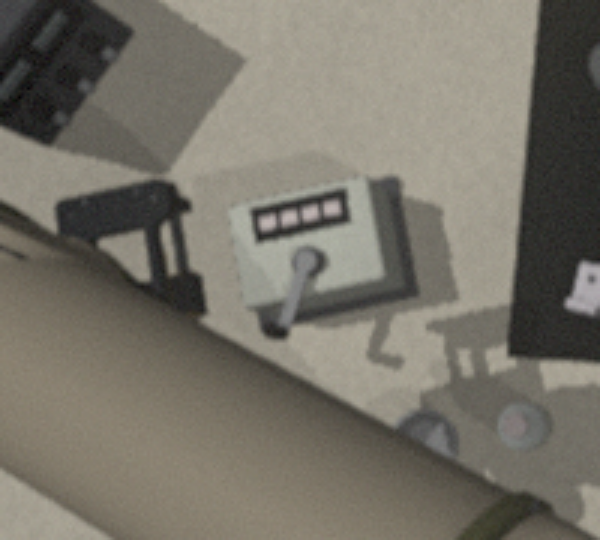

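The gripper is above and left of the pin (357,263 scene crop), clear of the big box. Descend.

Call:
arm_command(targets=[0,0,0.02,0.5,0.1,0.15,0,0,0,0,1,0,0,0,0,0,0,1,0,0,0,0,0,0,0.8,0,0,0,0,0,0,0.4,0,0,0,0,0,0,0,0,0,0])

```text
time: 41.25
ee_pos: [0.4078, 0.3712, 0.1165]
eef_rot: [0.442, 0.548, -0.442, 0.556]
ft_force: [-1.3, 0.6, -1.3]
width: 0.0004
```

```bash
python3 -c "
from h import *
go(0.404,0.379,0.107,13.4)
i=snap('scene','s18.png'); c=i[200:350,350:500]; cv2.imwrite('pics/s18c.png',cv2.resize(c,None,fx=4,fy=4))"
```

```text
t=41.25 pos [0.4078 0.3712 0.1165] w 0.0004 F [-1.3  0.6 -1.3] j7 -0.95
turn(units) [-0.019  0.011 -0.009] rows>= 0.1
shift after turn (units) [ 0.38 -0.08 -0.34]  shift in present axes [ 0.38 -0.08 -0.34]
```

View pics/s18c.png

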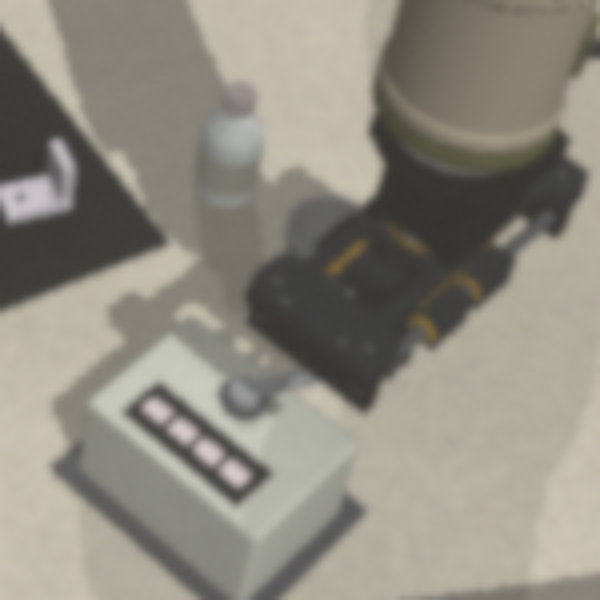

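Call:
arm_command(targets=[-0.02,0.01,-0.01,0.2,-0.1,-0.25,0,0,0,0,0.15,0,0,0,0,0,0,0,0,0,0])

```text
time: 41.55
ee_pos: [0.4055, 0.3776, 0.111]
eef_rot: [0.439, 0.555, -0.437, 0.555]
ft_force: [0.4, -0.7, -0.5]
width: 0.0003
```

```bash
python3 -c "
from h import *
go(0.4197,0.312,0.107,13.4)"
```

```text
t=41.55 pos [0.4055 0.3776 0.111 ] w 0.0003 F [ 0.4 -0.7 -0.5] j7 -0.94
turn(units) [ 0.001 -0.001 -0.003] rows>= 0.0
shift after turn (units) [ 0.16 -0.06  2.68]  shift in present axes [ 0.16 -0.06  2.68]
```

Call:
arm_command(targets=[0,0,0,0.12,-0.06,0.3,0,0,0,0,0,0,0.4,0,0,0,0,0,0,0.4,0,0,0,0,0,0,0.4,0,0,0,0,0,0,0.4,0])

```text
time: 41.97
ee_pos: [0.4145, 0.331, 0.1096]
eef_rot: [0.439, 0.556, -0.434, 0.556]
ft_force: [3.3, 3.5, -3.5]
width: 0.0006
```

```bash
python3 -c "
from h import *
go(0.4197,0.312,0.107,13.4)"
```

```text
t=41.97 pos [0.4145 0.331  0.1096] w 0.0006 F [ 3.3  3.5 -3.5] j7 -0.85
turn(units) [ 0.007 -0.006 -0.006] rows>= 0.1
shift after turn (units) [0.1  0.02 0.79]  shift in present axes [0.1  0.02 0.79]
```

Call:
arm_command(targets=[0,0,0,0,0,0.3,0,0,0,0,0,0,0.3,0,0,0,0,0,0,0.2,0])

```text
time: 42.22
ee_pos: [0.4212, 0.3135, 0.1112]
eef_rot: [0.443, 0.558, -0.43, 0.555]
ft_force: [3.5, 34.4, -24.5]
width: 0.0004
```

```bash
python3 -c "
from h import *
go(0.4197,0.312,0.107,13.4)
i=snap('scene','s19.png'); c=i[200:350,350:500]; cv2.imwrite('pics/s19c.png',cv2.resize(c,None,fx=4,fy=4))"
```

```text
t=42.22 pos [0.4212 0.3135 0.1112] w 0.0004 F [  3.5  34.4 -24.5] j7 -0.8
turn(units) [ 0.008 -0.019 -0.015] rows>= 0.2
shift after turn (units) [ 0.17 -0.07  0.04]  shift in present axes [ 0.16 -0.07  0.05]
```

View pics/s19c.png

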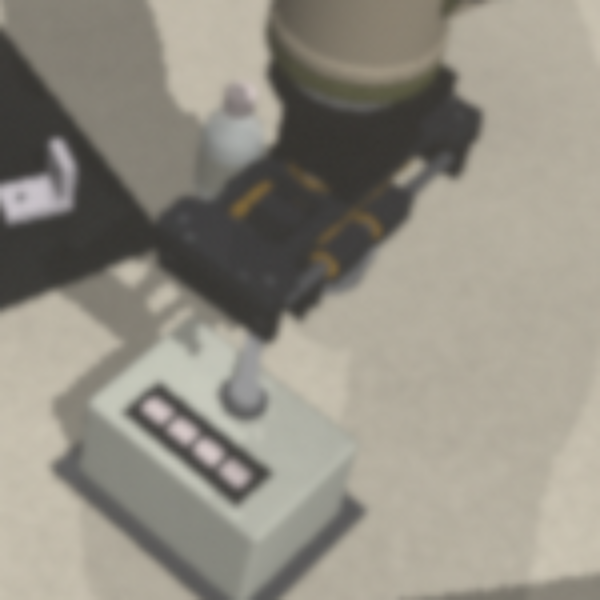

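The lever has swung (arm now pointing at 250,345 in the crop) and the stop is felt at 34 N at the expected place. Back off along the path.

Call:
arm_command(targets=[0,0,0,0,0,0,0,0,0,0,0,0,-0.4,0,0,0,0,0,0,-0.4,0,0,0,0,0,0,-0.5,0,0,0,0,0,0,-0.5,0,0,0,0,0,0,-0.6,0,0,0,0,0,0,-0.6,0,0,0,0,0,0,-0.6,0,0,0,0,0,0,0,0])

```text
time: 43.02
ee_pos: [0.397, 0.4062, 0.1132]
eef_rot: [0.443, 0.558, -0.43, 0.554]
ft_force: [-1.2, 0.8, -0.4]
width: 0.0001
```

```bash
python3 -c "
from h import *
go(0.4,0.4,0.22,13.4)"
```

```text
t=43.02 pos [0.397  0.4062 0.1132] w 0.0001 F [-1.2  0.8 -0.4] j7 -0.99
turn(units) [ 0.006 -0.019 -0.015] rows>= 0.2
shift after turn (units) [-4.27  0.06  0.27]  shift in present axes [-4.28  0.11  0.21]
```

Raise and check everything.

Call:
arm_command(targets=[0,-0.02,-0.015,-0.6,0,0,0,0,0,0,-1,0,0,0,0,0,0,-1,0,0,0,0,0,0,-1,0,0,0,0,0,0,-1,0,0,0,0,0,0,0,0,0,0,0,0,0,0,0,0,0])

```text
time: 43.6
ee_pos: [0.3961, 0.4034, 0.2314]
eef_rot: [0.433, 0.554, -0.441, 0.558]
ft_force: [0.3, 0.4, -0.4]
width: 0.0005
```

```bash
python3 -c "
from h import *
i=snap('top','t20.png'); i=snap('scene','s20.png'); c=i[90:340,170:500]; cv2.imwrite('pics/s20c.png',cv2.resize(c,None,fx=2.3,fy=2.3))"
```

```text
(no output)
```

View pics/t20.png

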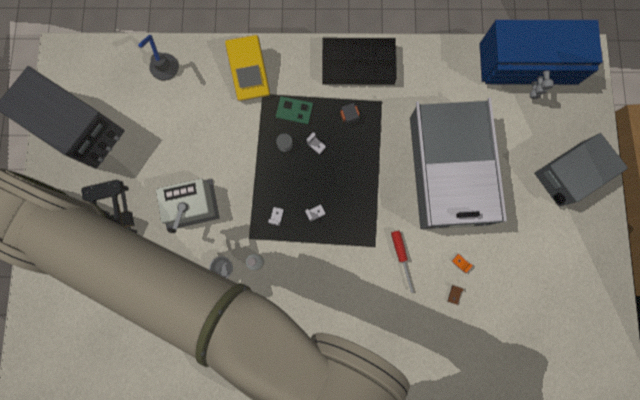

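View pics/s20c.png

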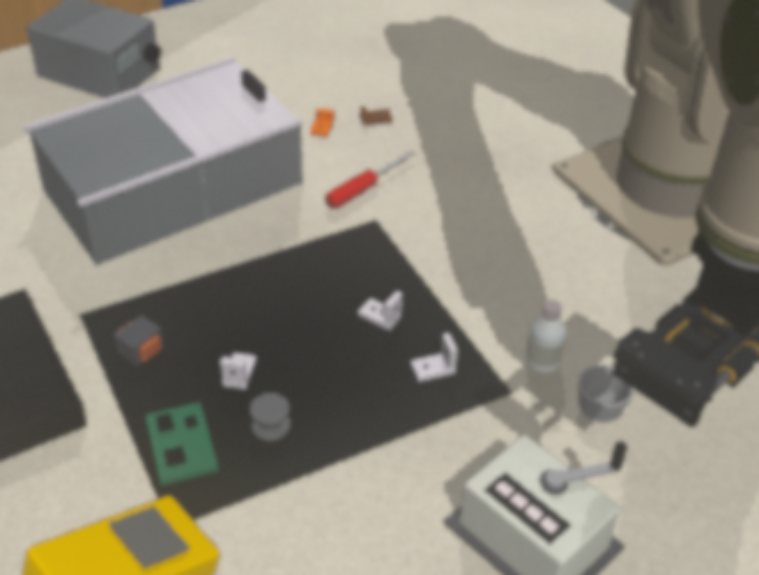

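The lever is back at rest (pin 172,228 as at the start) and the sound three are on the mat at (316,142), (276,215) and (316,212). One last numeric check of the shutter bar, then hand in.

```bash
python3 -c "
from h import *
def c(f):
    t=cv2.imread(f); g=cv2.cvtColor(t,cv2.COLOR_BGR2GRAY)[195:222,445:490]; v,u=np.where(g<50); p=(u.mean()+445,v.mean()+195); return p,ray('top',p,.1245).round(4)
print(c('pics/top0.png')); print(c('pics/t20.png'))
print(read_state()['ft_force'].round(1))
print(close_job())"
```

```text
((np.float64(467.51685393258424), np.float64(210.97752808988764)), array([ 0.4617, -0.3436,  0.1245]))
((np.float64(467.5243902439024), np.float64(214.21951219512195)), array([ 0.4541, -0.3432,  0.1245]))
[-1.2 -0.2 -0.3]
the job is handed in; nothing more can be done
None
```

The job is done and handed in at about 44 s of the 210 s allowed. No verdict was reported.

- **Sorting:** I opened the shutter to its stop and put the four misshapen brackets found (splayed, folded, stub flange, chipped) into the well. The chipped bracket was knocked aside during the run, so I measured it again before picking it. No short-foot bracket was found. The three sound brackets stayed on the mat.
- **Shutter:** I slid it shut to its stop, a grip travel of 141 mm against the nominal 140. The last picture puts the grip bar at x 0.454 m against an expected 0.456 m. It started about 7 mm ajar.
- **Counter lever:** I pushed it to its stop (34 N at the expected place) and let it spring back. The last pictures show it at rest.
- **Last checks:** The last pictures show the bystanders and the orange and brown look-alikes where they began, and the arm clear with no contact force.
- **Weaker points:**
  - The chipped bracket was judged from shading at about 2.4 mm per pixel, backed by the limit of three sound brackets.
  - The placed brackets were last seen in the well just before the shutter closed. The splayed and folded ones were partly hidden by the gripper in that picture but in plain view in the one before.
  - The end-stop pushes peaked at about 60 N at the wrist.

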